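# Load the spring dish dispenser for the plating station

### The arm

A 6-joint arm with a two-finger parallel gripper is mounted at the origin on a cart in front of the work surface, level with it; the furniture and walls round the work are solid. World frame = base frame: x ahead of the robot, y to its left, z up, the work surface at z = 0. Lengths are in m, angles in rad, forces in N, time in s.
With the tool pointing down it reaches from about 0.35 to 0.975 m from the base axis. Payload 4.9 kg.
Tool frame: the origin (TCP) lies at the very end of the fingers, on their centre line; the grasp point (between the pads) lies 19 mm behind it; z points along the fingers, x is the direction in which the jaws open and shut, and the axes are right-handed (so a half turn about z gives the same grasp; the last joint's range is limited). The gripper opens to 85 mm and grips with 20 to 120 N. Pads are 22 mm wide; open, the fingers measure 114 mm over their backs; the gripper's body (76 mm by 85 mm) begins 54 mm behind the grasp point. The pads swing forward as they close: fully open they stand 13 mm farther back than shut.
Start: joints at [-1.291, 0.053, 1.613, -0, 1.476, -0.119], TCP at [0.243, -0.576, 0.231] pointing down, gripper open.
Joint ranges: [-3.01, 3.01], [-1.01, 2.22], [0.06, 2.58], [-1.02, 4.17], [0.09, 2.62], [-3.14, 3.14]. Speed limits (rad/s): [2.57, 2.57, 3.14, 3.14, 3.14, 3.14].

### API

Orientations are given as a rotation vector (axis times angle).
In Python, from station import monitor, imaging, ticket gives the robot as it stands.
- The arm moves only by the tool step_arm, never from a script. Its argument "targets" is one flat list of numbers, 4 for each row, row after row: the shift along the tool's x, y, z in m, then the turn about the tool's z in rad. In form: [tx, ty, tz, roll, tx, ty, tz, roll, ...]. A call has 1 to 12 rows; each row is the pose to reach, as a shift and turn from the pose measured when the call began, along the tool's axes at that moment; what a row does not reach only later rows make up. A row lasts 1/12 s, in which the tool goes at most 41.7 mm and 7.16 degrees, less where a joint would pass 70% of its speed; a pose out of reach is approached as far as the arm can. A call with a gripper value outside its range is refused whole. "grip" is the finger opening in m, from 0 to 0.0854, set as the call begins (left out, the last holds). The fingers move at their own pace and stop on an object; "force" is the grip in N (left out, the last holds). Time passes only in rows, so rows that repeat a pose let the fingers close. It gives the time, the measured TCP pose, the force and the opening at its end, in the units of the state.
- monitor.get_obs(): the state, without advancing time (a new reading comes with each control period).
- imaging.get_image(name): name is "scene" or "top"; returns a dict with "color" (384x512x3 uint8, red, green, blue), "depth" (384x512 float32, m along the optical axis (not along the pixel's ray), 0 where there is no reading), "fov_y" (degrees; the focal length in pixels is half the picture's height over the tangent of half this angle, whatever the lens; pixels are square), "cx", "cy" (the principal point, pixels), "R" (3x3) and "t" (3): a world point X has camera coordinates R X + t. Camera axes: x right, y down, z forward; pixel columns grow to the right and rows downward; lengths in m; the calibration is good to about 2 mm. A picture is of the moment at which its call begins.
- ticket.finish_job(): hands the job in, once; it reports no verdict.
Trained networks look in a picture, given as the dict that the camera call returned (one of the last four; its "shot" number tells which), for a name from the list of things; names that differ only in an ending like _2 or _b are one class to them, and where a whole thing is asked for, a point or a joint stands for the part that bears it (a point fixed in the world has none). Each returns a list of dicts, best first, with "score" (0 to 1); they miss things now and then, are a little off and sometimes report something else, mostly with a low value. They report only what shows in the picture. A call takes as long as a camera call. They do not tell look-alikes from the thing itself.
- imaging.search_frame(name, picture): "uv" ([column, row] in pixels, amid what is visible of it).
- imaging.mark_of(name, picture): "uv" ([column, row] in pixels: a listed point, or the origin of a listed thing).
The state is a dict: "t": time; "q": joint angles; "dq": joint speeds; "effort": joint torques, N m; "tool_pos": TCP position; "tool_rot": TCP orientation; "contact_force": force on the tool from outside, world axes, zero at the start; "wrist_torque": the same for the moment, N m; "opening": finger opening in m.
Only numpy, scipy, OpenCV 4.12 (cv2) and the standard library are available. Lean on these libraries where they do the work, as an engineer would, in place of code of your own. Each camera call takes 0.05 s, during which the arm holds its last target.

### The job

Load the spring dispenser for the plating station: first put in every small rectangular dish that is out, right way up one on top of another, pressing the pile down until both spring catches snap over the rim of the top dish; then press the divider tray down under the catches on top of the dishes, and stand the two lidded sauce pots upright side by side in the tray. Finally lay the cover with the handle on the pots and press it straight down until both catches snap over its ends and hold it. Leave the kitchen timer where it is.

Things in the scene. Friction and masses are not known exactly. Their poses are not given: they have to be found in the camera images.
- dispenser: fixed steel dish dispenser 196 x 92 mm, 175 high; origin at the centre of its underside, x along its length, z up. Open-topped well 136 x 68 mm between end columns (inner faces at x = 68 and -68 mm); corner guides at y = 34 and -34 mm reach only from x = 56 to 68 mm each end, so above 46 mm height the long sides are open for fingers. Rim bevelled as a lead-in over its top 7 mm
- platform (a joint): sprung platform (130 x 62 mm) under the pile: 0 = fully up (its top 148.5 mm above the worktop), grows in m as it is pressed down, at most 0.130. The spring lifts with about 2.3 N at the top and 80 N/m more on the way down, always more than the pile weighs: an uncaught pile rises again when let go
- catch_far (a joint): spring catch in the column at +x of the dispenser: steel tongue, 20 mm wide, bevelled on top, sticking 10 mm into the well; 0 = out (holding), grows as it is pushed back, at most 0.013 m. What is pushed straight down past it pushes it back (some 2 to 6 N of push each) and it snaps out over the top edge; it does not yield from below
- catch_near (a joint): the same catch in the column at -x of the dispenser
- mouth (a point): middle of the dispenser's well at the height of the flat underside of the two catches, 150 mm above the worktop, 25 mm below the rim: whatever is held has its top edge just below this level (push it some 3 mm below to let the catches snap out)
- dish_0: white rectangular stacking dish, 130 x 62 mm, 18 mm high, flat underside, floor and walls 5 mm thick, about 0.1 kg; origin at the centre of its underside, x along its length, z up (open side up). Two to four such dishes are out
- dish_1: white rectangular stacking dish, 130 x 62 mm, 18 mm high, flat underside, floor and walls 5 mm thick, about 0.1 kg; origin at the centre of its underside, x along its length, z up (open side up). Two to four such dishes are out
- dish_2: white rectangular stacking dish, 130 x 62 mm, 18 mm high, flat underside, floor and walls 5 mm thick, about 0.1 kg; origin at the centre of its underside, x along its length, z up (open side up). Two to four such dishes are out
- dish_3: white rectangular stacking dish, 130 x 62 mm, 18 mm high, flat underside, floor and walls 5 mm thick, about 0.1 kg; origin at the centre of its underside, x along its length, z up (open side up). Two to four such dishes are out
- divider: divider: flat aluminium tray with a low lip and no handle, 130 x 62 mm, 12 mm high in all; its floor is 8 mm above its underside and its lip (3 mm thick) stands 4 mm above the floor; 0.12 kg; origin at the centre of its underside, x along its length, z up
- pot_a: round steel sauce pot with a flat lid fixed on, a plain closed cylinder 52 mm across, 36 mm high, 90 g; origin at the centre of its underside, z up. One of two equal pots; in the tray their centres belong about 27 mm to either side of its middle along its length
- pot_b: the second sauce pot, equal to pot_a
- cover: steel cover plate, 130 x 62 mm, 8 mm thick, with a black bar handle lengthwise on top: 90 mm long, 14 mm wide, from 24 to 36 mm above the cover's underside, on posts 36 mm to either side of the middle (16 mm of air below the bar); 0.14 kg; origin at the centre of its underside, x along its length, z up
- timer: round red and white kitchen timer, 62 mm across, 54 mm high, loose, not part of the job; origin at the centre of its underside
Not all that is in view belongs to the job. Leave any pink or purple look-alike of the pot_b alone.

How it is judged:
On the way, in this order (a step that is already met when the one before it is completed fails the run):
1. every dish that is out lies in the dispenser, right way up, its rim under the catches (z of dish_0 in the frame of dispenser between 0.01 and 0.1335 m and angle between each of dish_0, dish_1, dish_2, dish_3's own z axis and vertical below 0.08 rad and x of dish_0 in the frame of dispenser between -0.008 and 0.008 m and y of dish_0 in the frame of dispenser between -0.008 and 0.008 m and z of dish_1 in the frame of dispenser between 0.01 and 0.1335 m and x of dish_1 in the frame of dispenser between -0.008 and 0.008 m and y of dish_1 in the frame of dispenser between -0.008 and 0.008 m and z of dish_2 in the frame of dispenser between 0.01 and 0.1335 m and x of dish_2 in the frame of dispenser between -0.008 and 0.008 m and y of dish_2 in the frame of dispenser between -0.008 and 0.008 m and z of dish_3 in the frame of dispenser between 0.01 and 0.1335 m and x of dish_3 in the frame of dispenser between -0.008 and 0.008 m and y of dish_3 in the frame of dispenser between -0.008 and 0.008 m), for 0.3 s.
2. the divider tray lies on the dishes, its lip under the catches (z of divider in the frame of dispenser between 0.01 and 0.1395 m and angle between divider's own z axis and vertical below 0.08 rad and x of divider in the frame of dispenser between -0.008 and 0.008 m and y of divider in the frame of dispenser between -0.008 and 0.008 m and z of each of dish_0, dish_1, dish_2, dish_3 in the frame of divider below -0.012 m), for 0.3 s.
3. the two sauce pots stand in the divider tray (z of pot_a in the frame of divider between 0.004 and 0.012 m and angle between each of pot_a, pot_b's own z axis and vertical below 0.1 rad and x of pot_a in the frame of divider between -0.042 and 0.042 m and y of pot_a in the frame of divider between -0.009 and 0.009 m and z of pot_b in the frame of divider between 0.004 and 0.012 m and x of pot_b in the frame of divider between -0.042 and 0.042 m and y of pot_b in the frame of divider between -0.009 and 0.009 m), for 0.3 s.
4. the cover lies on the pots under the snapped catches (z of cover in the frame of dispenser between 0.13 and 0.1435 m and angle between cover's own z axis and vertical below 0.08 rad and x of cover in the frame of dispenser between -0.008 and 0.008 m and y of cover in the frame of dispenser between -0.008 and 0.008 m and value of joint each of catch_far, catch_near below 0.003 m and z of cover in the frame of divider above 0.038 m), for 0.3 s.
At the end, for the whole second after the job is handed in: Dishes, divider tray and cover level and within 8 mm of the well's middle, in that order upward, cover top under both catches (less than 3 mm pushed back); both pots upright on the tray floor, within 42 mm lengthwise and 9 mm crosswise; all at rest; timer within 60 mm (all of step 1 and all of step 2 and all of step 3 and all of step 4 and linear speed of each of dish_0, dish_1, dish_2, dish_3, divider, pot_a, pot_b, cover below 0.02 m/s); the robot touches nothing.
It fails at once if the timer is carried or pushed away (more than 60 mm) (distance of timer from where it was at the start of the episode above 0.06 m).
Of dish_0, dish_1, dish_2, dish_3 only 2 to 4 are there at a start; the rules pass over those that are not, and their reading is None.
At some moment in a run one of dish_0, dish_1, dish_2, dish_3, divider, cover, pot_a, pot_b may be knocked a few centimetres aside while the robot is not near it.
Once in a run the grip may slacken for a moment while it holds something.
It also fails if it takes over 210 s, if anything falls off the work surface, if the arm or the gripper's body presses on something with over 40 N, if the wrist force passes 120 N, or if a joint passes its speed limit or range.

## Working session

There is one attempt and no reset: what is moved stays moved. The work goes in short steps, Python scripts to look and compute and a tool call to move; the robot and the scene stay as the last step left them, time stands still between calls to the robot, and variables do not carry over. Pictures are saved under pics/ and viewed, and the job is handed in when it is done.

Besides the shell and the picture viewer there is one more tool, called after "Request:" as a command line: name --argument value ..., lists and objects as JSON in quotes. step_arm: Moves the arm, as the interface text tells. Its arguments: {"type":"object","properties":{"targets":{"type":"array","items":{"type":"number"}},"grip":{"type":"number"},"force":{"type":"number"}},"required":["targets"]}

```bash
ls; mkdir -p pics
cat > h.py <<'E'
import numpy as np, cv2
from station import monitor, imaging, ticket
def shot(n): return imaging.get_image(n)
def save(p,name,crop=None,scale=1):
    im=cv2.cvtColor(p["color"],cv2.COLOR_RGB2BGR)
    if crop: x0,y0,x1,y1=crop; im=im[y0:y1,x0:x1]
    if scale!=1: im=cv2.resize(im,None,fx=scale,fy=scale,interpolation=cv2.INTER_CUBIC)
    cv2.imwrite("pics/"+name,im)
def cloud(p):
    d=p["depth"];h,w=d.shape
    f=h/2/np.tan(np.radians(p["fov_y"])/2)
    u,v=np.meshgrid(np.arange(w),np.arange(h))
    X=np.stack([(u-p["cx"])*d/f,(v-p["cy"])*d/f,d],-1)
    W=(X-np.array(p["t"]))@np.array(p["R"])
    W[d<=0]=np.nan
    return W
def proj(p,X):
    h=p["depth"].shape[0];f=h/2/np.tan(np.radians(p["fov_y"])/2)
    c=np.array(p["R"])@np.array(X)+np.array(p["t"])
    return f*c[0]/c[2]+p["cx"],f*c[1]/c[2]+p["cy"]
E
python3 - <<'E'
from h import *
print(monitor.get_obs())
for n in("scene","top"):
    p=shot(n);save(p,n+"0.png",scale=1.5)
    print(n,p["fov_y"],p["cx"],p["cy"],np.round(p["R"],3).tolist(),p["t"])
    W=cloud(p)
    for o in("dish_0","divider","pot_a","cover","timer","dispenser"):
        for r in imaging.search_frame(o,p):
            u,v=map(int,np.round(r["uv"]));print(o,round(r["score"],2),u,v,np.round(W[v,u],3))
E
```

```text
pics
{'t': 0.0, 'q': array([-1.29101558e+00,  5.33549383e-02,  1.61430684e+00,  2.82047864e-05,
        1.47596452e+00, -1.19050232e-01]), 'dq': array([-3.52798739e-04, -8.20732101e-05,  3.83844486e-04, -3.55102117e-04,
       -6.92253599e-04, -1.26531897e-03]), 'effort': array([ 3.26928875e-04, -3.93688273e+01, -3.70173562e+01,  1.18792195e-05,
        7.08751773e-03,  1.35778237e-05]), 'tool_pos': array([ 0.24252026, -0.57535822,  0.23005652]), 'tool_rot': array([-2.61635879e+00,  1.73662086e+00,  2.40324539e-03]), 'contact_force': array([-0.07480689,  0.10833654,  0.12556542]), 'wrist_torque': array([ 0.01270924, -0.02430183,  0.00521363]), 'opening': 0.08531224726043928}
scene 47.59311870287845 258.2760808630688 196.77440179782906 [[-0.773, -0.634, -0.001], [-0.402, 0.491, -0.773], [0.491, -0.597, -0.635]] [0.34851851 0.29319959 1.27482536]
dish_0 0.86 196 308 [0.381 0.365 0.002]
dish_0 0.67 202 253 [0.52  0.203 0.003]
divider 0.65 160 282 [0.53  0.37  0.007]
pot_a 0.7 291 198 [ 0.439 -0.171  0.036]
pot_a 0.51 306 184 [ 0.443 -0.273  0.037]
cover 0.92 238 272 [0.372 0.194 0.011]

[... 185 characters left out ...]
7625097 [[0.024, -1.0, -0.006], [-0.996, -0.024, -0.082], [0.082, 0.007, -0.997]] [-0.01281313  0.45087619  1.07779544]
dish_0 0.74 140 205 [0.387 0.371 0.007]
dish_0 0.71 194 163 [0.525 0.207 0.002]
dish_0 0.16 316 166 [ 0.518 -0.176  0.044]
divider 0.88 145 161 [0.527 0.362 0.007]
divider 0.5 318 213 [ 0.375 -0.185  0.034]
pot_a 0.82 317 185 [ 0.461 -0.181  0.036]
pot_a 0.8 317 213 [ 0.375 -0.183  0.03 ]
pot_a 0.63 380 199 [ 0.422 -0.374  0.036]
pot_a 0.5 356 191 [ 0.445 -0.302  0.033]
cover 0.96 198 207 [0.384 0.183 0.034]
timer 0.9 316 167 [ 0.515 -0.176  0.042]
timer 0.31 319 213 [ 0.375 -0.189  0.033]
dispenser 0.85 254 179 [0.463 0.011 0.149]
dispenser 0.61 145 159 [0.534 0.363 0.005]
```

View pics/scene0.png

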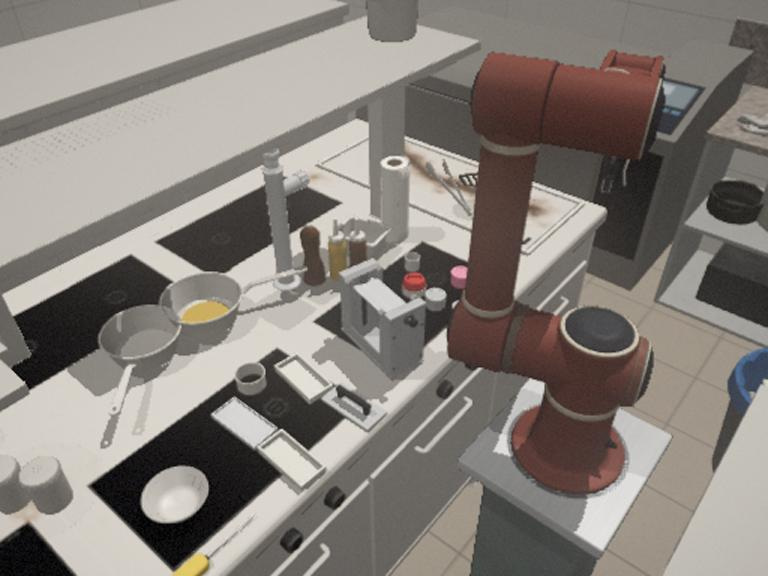

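View pics/top0.png

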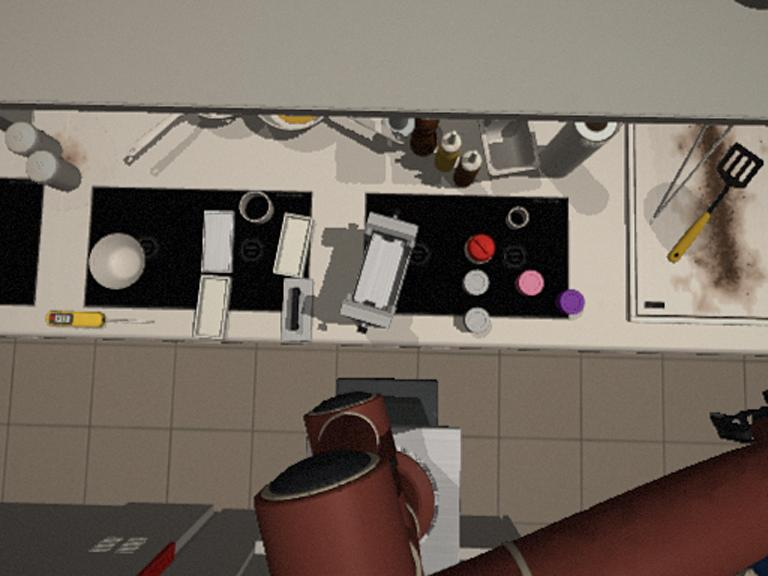

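```bash
cat >> h.py <<'E'
def rect(p,c,r,z0,z1,name=""):
    W=cloud(p);m=(abs(W[...,0]-c[0])<r)&(abs(W[...,1]-c[1])<r)&(W[...,2]>z0)&(W[...,2]<z1)
    n,lab=cv2.connectedComponents(m.astype(np.uint8))
    if n<2: print(name,"none");return
    k=1+np.argmax([(lab==i).sum() for i in range(1,n)])
    P=W[lab==k];(cx,cy),(w,h),a=cv2.minAreaRect((P[:,:2]*1000).astype(np.float32))
    if w<h: a+=90;w,h=h,w
    a=(a+90)%180-90
    print(name,"c",round(cx/1000,4),round(cy/1000,4),"size",round(w),round(h),"longaxis deg",round(a,1),"n",len(P),"z pct",np.round(np.nanpercentile(P[:,2],[5,25,50,75,95]),3))
E
python3 - <<'E'
from h import *
p=shot("top")
save(p,"c1.png",(110,120,260,240),5)
save(p,"c2.png",(220,120,400,240),4.4)
rect(p,(.387,.371),.09,.004,.04,"dishA")
rect(p,(.525,.207),.075,.004,.04,"dishB")
rect(p,(.527,.362),.075,.004,.04,"div")
rect(p,(.38,.187),.085,.004,.015,"cover")
rect(p,(.38,.187),.085,.025,.05,"handle")
rect(p,(.461,-.181),.035,.025,.05,"potA")
rect(p,(.375,-.183),.04,.025,.05,"potB")
rect(p,(.515,-.176),.04,.02,.07,"timer")
rect(p,(.463,.011),.15,.16,.19,"disp top")
rect(p,(.463,.011),.15,.12,.19,"disp")
rect(p,(.463,.011),.15,.14,.157,"platform")
W=cloud(p)
for u,v in((171,137),(345,144),(353,188)):print(W[v,u])
E
```

```text
dishA c 0.4008 0.3676 size 154 70 longaxis deg -3.2 n 702 z pct [0.004 0.005 0.007 0.014 0.019]
dishB c 0.5205 0.2009 size 140 82 longaxis deg 1.2 n 567 z pct [0.004 0.005 0.007 0.015 0.019]
div c 0.5218 0.364 size 139 65 longaxis deg -0.1 n 779 z pct [0.005 0.006 0.008 0.009 0.012]
cover c 0.3917 0.1887 size 138 63 longaxis deg -0.5 n 630 z pct [0.005 0.006 0.007 0.009 0.011]
handle c 0.3874 0.1896 size 86 15 longaxis deg 0.5 n 134 z pct [0.029 0.033 0.035 0.036 0.038]
potA c 0.4507 -0.1801 size 49 49 longaxis deg -61.4 n 221 z pct [0.031 0.034 0.035 0.036 0.038]
potB c 0.3749 -0.1825 size 49 49 longaxis deg 1.2 n 221 z pct [0.032 0.034 0.035 0.036 0.038]
timer c 0.5227 -0.1877 size 59 54 longaxis deg 0.3 n 287 z pct [0.026 0.038 0.043 0.046 0.053]
disp top c 0.5343 -0.0055 size 95 45 longaxis deg 74.8 n 438 z pct [0.163 0.171 0.173 0.175 0.177]
disp c 0.4581 0.0148 size 235 96 longaxis deg -15.1 n 2041 z pct [0.145 0.148 0.151 0.173 0.176]
platform c 0.4588 0.0099 size 133 77 longaxis deg -14.8 n 1048 z pct [0.145 0.147 0.148 0.149 0.151]
[ 6.08079170e-01  2.84566983e-01 -3.44621050e-04]
[ 0.5977096  -0.27483076  0.00127471]
[ 0.4542186  -0.29251326  0.03260058]
```

View pics/c1.png

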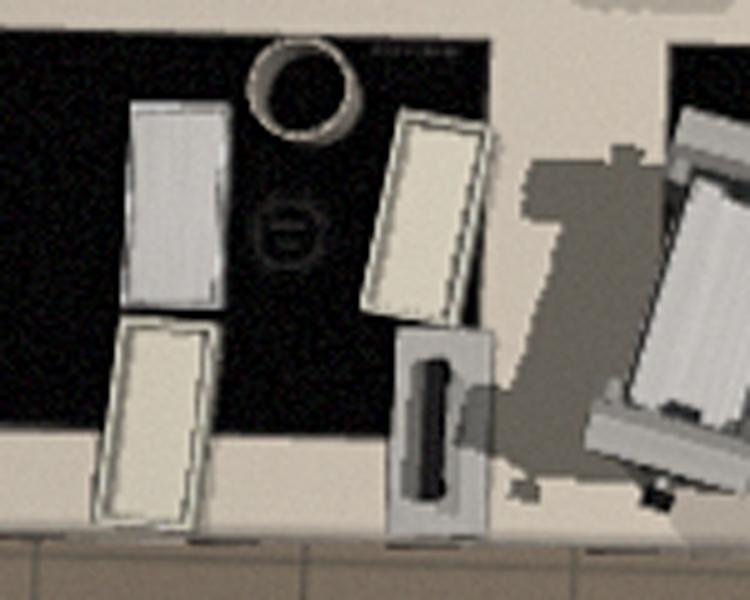

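View pics/c2.png

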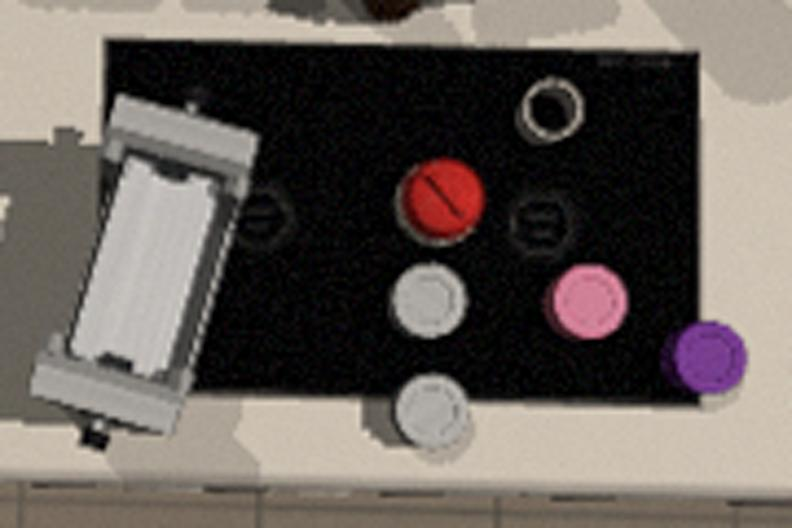

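Run:
```python
from h import *
for n in("top","scene"):
    p=shot(n);W=cloud(p)
    for nm in("mouth","dispenser","platform","catch_far","catch_near"):
        for r in imaging.mark_of(nm,p)[:2]: 
            u,v=r["uv"];h=384;f=h/2/np.tan(np.radians(p["fov_y"])/2)
            R=np.array(p["R"]);C=-R.T@np.array(p["t"]);d=R.T@np.array([(u-p["cx"])/f,(v-p["cy"])/f,1])
            z={"mouth":.15,"dispenser":0,"platform":.1485}.get(nm,.155)
            s=(z-C[2])/d[2];print(n,nm,round(r["score"],2),np.round(r["uv"],1),np.round(C+s*d,4))
    m=(abs(W[...,0]-.46)<.15)&(abs(W[...,1]-.011)<.15)&(W[...,2]>.166)&(W[...,2]<.185)
    P=W[m][:,:2];print(n,len(P))
    np.save(n+"_P.npy",P)
    # local coords with yaw -15
    for a in(-14,-15,-16):
        t=np.radians(a);L=(P-[.4585,.012])@np.array([[np.cos(t),-np.sin(t)],[np.sin(t),np.cos(t)]])*1000
        far=L[L[:,0]>0];near=L[L[:,0]<0]
        q=lambda x:np.round(np.percentile(x,[1,5,50,95,99]),1)
        print(a,"far x",q(far[:,0]),"y",q(far[:,1]));print("   near x",q(near[:,0]),"y",q(near[:,1]))
save(shot("scene"),"d_sc.png",(210,165,300,260),6)
save(shot("top"),"d_top.png",(220,130,290,230),6)
```

```text
top mouth 0.71 [254.1 175.2] [0.4731 0.0105 0.15  ]
top dispenser 0.73 [251.5 185.4] [0.4577 0.0212 0.    ]Traceback (most recent call last):
  File "<stdin>", line 5, in <module>
ValueError: it knows: cover, dish, dispenser, divider, mouth, pot, timer
```

```bash
cat >> h.py <<'E'
def ray(p,uv,z):
    f=p["depth"].shape[0]/2/np.tan(np.radians(p["fov_y"])/2)
    R=np.array(p["R"]);C=-R.T@np.array(p["t"]);d=R.T@np.array([(uv[0]-p["cx"])/f,(uv[1]-p["cy"])/f,1])
    return C+(z-C[2])/d[2]*d
E
python3 - <<'E'
from h import *
for n in("top","scene"):
    p=shot(n);W=cloud(p)
    for nm in("mouth","dispenser"):
        for r in imaging.mark_of(nm,p)[:2]: 
            print(n,nm,round(r["score"],2),np.round(r["uv"],1),np.round(ray(p,r["uv"],{"mouth":.15,"dispenser":0}[nm]),4))
    m=(abs(W[...,0]-.46)<.15)&(abs(W[...,1]-.011)<.15)&(W[...,2]>.166)&(W[...,2]<.185)
    P=W[m][:,:2];print(n,len(P))
    np.save(n+"_P.npy",P)
    for a in(-14,-15,-16):
        t=np.radians(a);L=(P-[.4585,.012])@np.array([[np.cos(t),-np.sin(t)],[np.sin(t),np.cos(t)]])*1000
        far=L[L[:,0]>0];near=L[L[:,0]<0]
        q=lambda x:np.round(np.percentile(x,[1,5,50,95,99]),1)
        print(a,"far x",q(far[:,0]),"y",q(far[:,1]));print("   near x",q(near[:,0]),"y",q(near[:,1]))
save(shot("scene"),"d_sc.png",(210,165,300,260),6)
save(shot("top"),"d_top.png",(220,130,290,230),6)
E
```

```text
top mouth 0.67 [255.6 179.1] [0.4624 0.0061 0.15  ]
top mouth 0.24 [145.9 159.4] [0.5101 0.3115 0.15  ]
top dispenser 0.7 [252.6 188.9] [0.4466 0.0174 0.    ]
top 810
-14 far x [55.7 60.  78.4 93.2 94.9] y [-43.9 -41.    1.   43.6  47.2]
   near x [-97.6 -95.6 -81.4 -62.  -58.3] y [-41.7 -38.8   4.   46.4  49.5]
-15 far x [55.6 60.1 78.3 93.1 94.7] y [-42.7 -39.6   2.4  45.1  48.3]
   near x [-97.6 -95.7 -81.5 -62.  -58. ] y [-43.1 -40.    2.6  45.   48.3]
-16 far x [55.5 60.2 78.6 93.3 94.6] y [-41.3 -38.4   3.9  46.3  49.4]
   near x [-97.7 -95.7 -81.5 -61.9 -58. ] y [-44.3 -41.4   0.9  43.7  46.7]
scene mouth 0.72 [252.2 197.7] [0.4588 0.0207 0.15  ]
scene dispenser 0.6 [254.3 229.4] [0.4613 0.0088 0.    ]
scene 457
-14 far x [53.4 56.7 74.  91.9 95.2] y [-44.3 -40.2   2.9  45.9  47.9]
   near x [-102.7  -99.2  -88.7  -65.6  -57.8] y [-41.  -37.8   6.9  48.4  50.2]
-15 far x [53.3 56.3 73.9 91.6 95. ] y [-43.3 -38.8   4.2  47.3  49. ]
   near x [-102.5  -99.1  -88.7  -65.1  -57.5] y [-42.3 -39.3   5.   47.   49. ]
-16 far x [52.8 56.3 73.9 91.5 94.4] y [-42.3 -37.6   5.4  48.5  50.3]
   near x [-102.4  -99.7  -89.1  -64.5  -57.4] y [-43.7 -40.7   3.3  45.7  47.9]
```

View pics/d_sc.png

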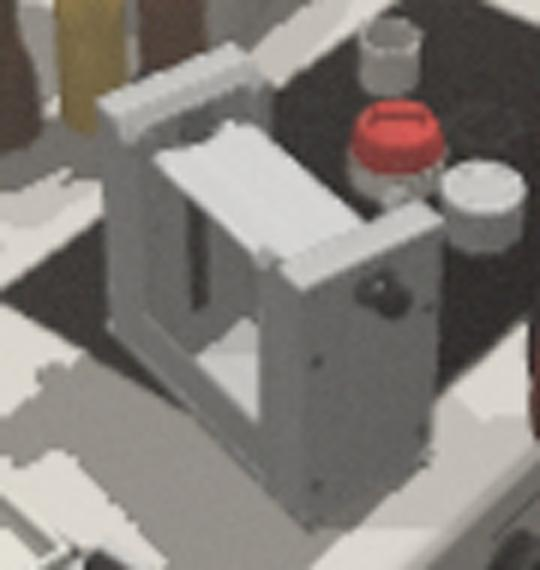

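View pics/d_top.png

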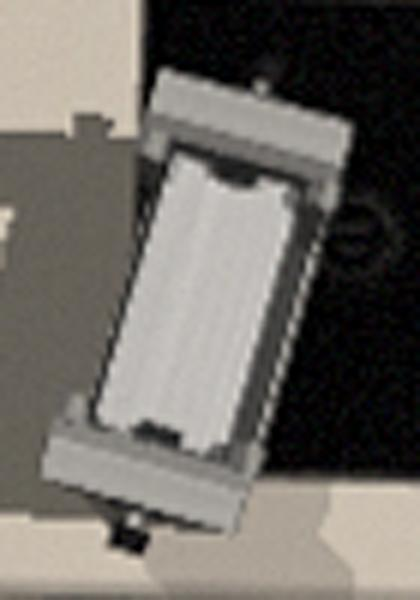

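```bash
cat >> h.py <<'E'
def fit(p,c,r,z0,z1,L=130,Wd=62,edge=True):
    """robust: minimise points outside / use percentiles along rotated axes"""
    W=cloud(p);m=(np.hypot(W[...,0]-c[0],W[...,1]-c[1])<r)&(W[...,2]>z0)&(W[...,2]<z1)
    n,lab,st,_=cv2.connectedComponentsWithStats(m.astype(np.uint8))
    P=W[lab==1+np.argmax(st[1:,4])][:,:2]
    best=None
    for a in np.arange(-90,90,.5):
        t=np.radians(a);Q=P@np.array([[np.cos(t),-np.sin(t)],[np.sin(t),np.cos(t)]])
        lo,hi=np.percentile(Q,1.5,axis=0),np.percentile(Q,98.5,axis=0)
        s=(hi-lo)
        if s[0]<s[1]: continue
        k=s[0]*s[1]
        if best is None or k<best[0]: best=(k,a,s,(lo+hi)/2,t)
    k,a,s,m,t=best
    c=np.array([[np.cos(t),-np.sin(t)],[np.sin(t),np.cos(t)]])@m
    print("center",np.round(c,4),"yaw",a,"size",np.round(s*1000,1),len(P));return c,a
def toolmove(c,z,yaw):
    """print tool-frame shift to TCP (c,z) with jaw axis = perpendicular to long-axis yaw deg"""
    from scipy.spatial.transform import Rotation as Ro
    o=monitor.get_obs();R=Ro.from_rotvec(o["tool_rot"]).as_matrix()
    d=np.array([c[0],c[1],z])-o["tool_pos"];s=R.T@d
    jx=R[:,0];cur=np.degrees(np.arctan2(jx[1],jx[0]))
    want=yaw+90;dy=(want-cur+90)%180-90  # world yaw change ; tool z down => roll=-dy
    print("pos",np.round(o["tool_pos"],4),"zaxis",np.round(R[:,2],4),"shift",np.round(s,4),"roll",round(-np.radians(dy),4),"alt",round(-np.radians(dy)+(np.pi if dy>0 else -np.pi),3),"q6",round(o["q"][5],2),"f",np.round(o["contact_force"],1),"open",round(o["opening"],4),"t",round(o["t"],2))
E
python3 - <<'E'
from h import *
for n in("top","scene"):
    p=shot(n)
    fit(p,(.387,.371),.08,.011,.025);fit(p,(.525,.207),.08,.011,.025)
toolmove((.525,.205),.2,-15)
E
```

```text
center [0.3885 0.3658] yaw -4.0 size [128.2  61.7] 222
center [0.5215 0.2014] yaw -9.5 size [128.8  62.2] 209
center [0.3912 0.3662] yaw -4.0 size [139.6  62.2] 301
center [0.5199 0.2021] yaw -10.0 size [130.3  62.6] 215
pos [ 0.2427 -0.5759  0.2313] zaxis [ 0. -0. -1.] shift [-0.6101 -0.5634  0.0313] roll 0.6606 alt -2.481 q6 -0.12 f [-0.2  0.1  0.5] open 0.0851 t 1.4
```

Request:
step_arm --targets '[-0.3, -0.28, -0.02, 0.3, -0.6, -0.56, -0.02, 0.57, -0.6, -0.56, -0.02, 0.57, -0.6, -0.56, -0.02, 0.57, -0.6, -0.56, -0.02, 0.57, -0.6, -0.56, -0.02, 0.57, -0.6, -0.56, -0.02, 0.57, -0.6, -0.56, -0.02, 0.57, -0.6, -0.56, -0.02, 0.57, -0.6, -0.56, -0.02, 0.57, -0.6, -0.56, -0.02, 0.57, -0.6, -0.56, -0.02, 0.57]' --grip 0.0854

```text
t: 2.4
tool_pos: [0.4153, -0.1048, 0.2444]
tool_rot: [-2.022, 2.403, -0.002]
contact_force: [0.8, -0.8, -0.2]
opening: 0.0854
```

Run:
```python
from h import *
toolmove((.521,.2015),.25,-9.75)
```

```text
pos [ 0.4153 -0.1048  0.2444] zaxis [ 1.5e-03 -6.0e-04 -1.0e+00] shift [-0.3199 -0.0518 -0.0056] roll -0.0014 alt 3.14 q6 1.32 f [ 0.8 -0.8 -0.2] open 0.0854 t 2.4
```

Request:
step_arm --targets '[-0.32, -0.052, 0, 0, -0.32, -0.052, 0, 0, -0.32, -0.052, 0, 0, -0.32, -0.052, 0, 0, -0.32, -0.052, 0, 0, -0.32, -0.052, 0, 0, -0.32, -0.052, 0, 0, -0.32, -0.052, 0, 0, -0.32, -0.052, 0, 0, -0.32, -0.052, 0, 0, -0.32, -0.052, 0, 0]'

```text
t: 3.32
tool_pos: [0.521, 0.2014, 0.2442]
tool_rot: [2.023, -2.403, 0.002]
contact_force: [-0.1, -0.3, -0.4]
opening: 0.0855
```

Run:
```python
from h import *
toolmove((.521,.2015),.25,-9.75)
```

```text
pos [0.521  0.2014 0.2442] zaxis [ 9.0e-04 -1.2e-03 -1.0e+00] shift [-0.0001  0.     -0.0058] roll -0.0011 alt 3.141 q6 1.98 f [-0.1 -0.3 -0.4] open 0.0855 t 3.32
```

Request:
step_arm --targets '[0, 0, 0.2, 0, 0, 0, 0.2, 0, 0, 0, 0.2, 0, 0, 0, 0.2, 0, 0, 0, 0.2, 0, 0, 0, 0.236, 0, 0, 0, 0.236, 0, 0, 0, 0.236, 0]' --grip 0.076

```text
t: 3.98
tool_pos: [0.5193, 0.1994, 0.0065]
tool_rot: [2.018, -2.402, -0.001]
contact_force: [0.3, -0.1, -0.3]
opening: 0.076
```

Run:
```python
from h import *
p=shot("scene");save(p,"g1.png",(130,190,290,310),5)
toolmove((.521,.2015),.004,-9.75)
```

```text
pos [0.5217 0.2002 0.0092] zaxis [ 0.0015 -0.0012 -1.    ] shift [-0.0012  0.0009  0.0052] roll -0.0026 alt 3.139 q6 1.98 f [0.7 0.2 0.3] open 0.0757 t 4.03
```

View pics/g1.png

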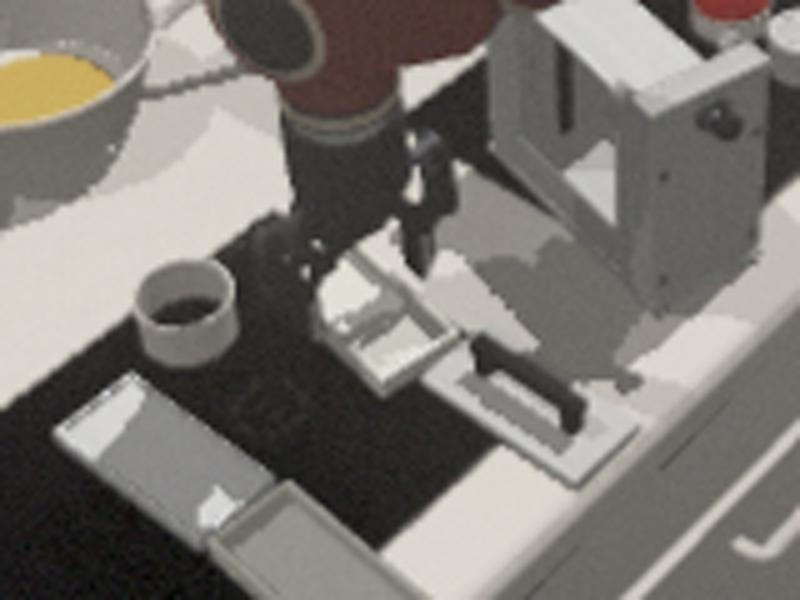

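Request:
step_arm --targets '[-0.001, 0, 0.006, 0, -0.001, 0, 0.006, 0, -0.001, 0, 0.006, 0, -0.001, 0, 0.006, 0, -0.001, 0, 0.006, 0, -0.001, 0, 0.006, 0, -0.001, 0, 0.006, 0]' --grip 0.05 --force 60

```text
t: 4.62
tool_pos: [0.5249, 0.2015, 0.0067]
tool_rot: [-2.018, 2.4, -0.008]
contact_force: [0.1, -1.6, 7.0]
opening: 0.0598
```

Request:
step_arm --targets '[0, 0, -0.05, 0, 0, 0, -0.1, 0, 0, 0, -0.245, 0, 0, 0, -0.245, 0, 0, 0, -0.245, 0, 0, 0, -0.245, 0, 0, 0, -0.245, 0, 0, 0, -0.245, 0, 0, 0, -0.245, 0]'

```text
t: 5.37
tool_pos: [0.5226, 0.2016, 0.2516]
tool_rot: [-2.018, 2.4, -0.008]
contact_force: [-0.7, 0.3, -1.2]
opening: 0.06
```

Run:
```python
from h import *
p=shot("scene");save(p,"g2.png",(130,120,290,310),4)
toolmove((.4573,.0154),.26,-15)
```

```text
pos [0.522  0.2014 0.25  ] zaxis [ 5.4e-03 -8.0e-04 -1.0e+00] shift [ 0.1944  0.0317 -0.0102] roll 0.089 alt -3.053 q6 1.98 f [-0.5  0.5 -1.2] open 0.0602 t 5.42
```

View pics/g2.png

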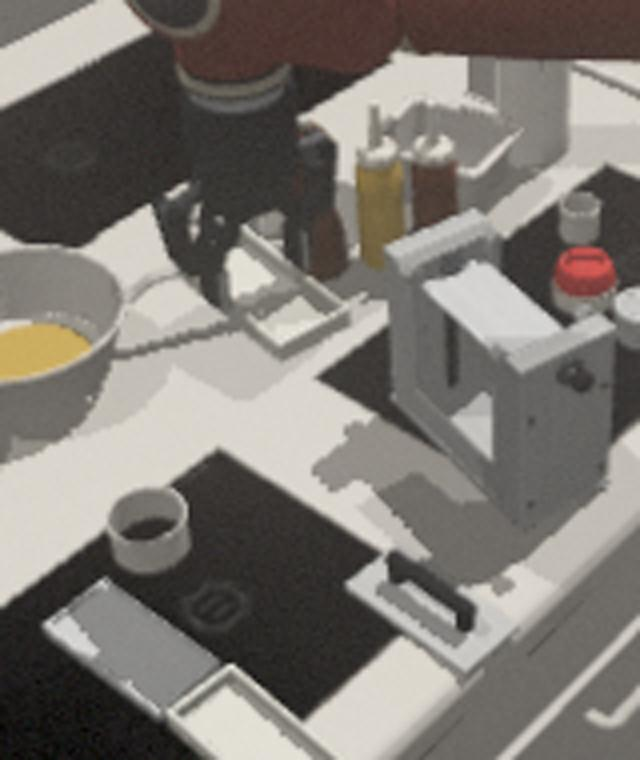

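Request:
step_arm --targets '[0.194, 0.032, -0.01, 0.089, 0.194, 0.032, -0.01, 0.089, 0.194, 0.032, -0.01, 0.089, 0.194, 0.032, -0.01, 0.089, 0.194, 0.032, -0.01, 0.089, 0.194, 0.032, -0.01, 0.089, 0.194, 0.032, -0.01, 0.089, 0.194, 0.032, -0.01, 0.089]'

```text
t: 6.08
tool_pos: [0.4564, 0.0161, 0.2579]
tool_rot: [-1.911, 2.491, -0.002]
contact_force: [-0.0, -0.0, -1.6]
opening: 0.0599
```

Run:
```python
from h import *
toolmove((.4573,.0154),.21,-15)
for n in("top","scene"):
    p=shot(n);save(p,"g3%s.png"%n,(190,100,310,220),5)
    W=cloud(p);m=(abs(W[...,0]-.457)<.1)&(abs(W[...,1]-.015)<.08)&(W[...,2]>.245)&(W[...,2]<.29)
    print(m.sum())
toolmove((.4573,.0154),.21,-15)
```

```text
pos [0.4564 0.0161 0.2579] zaxis [ 0.0024  0.     -1.    ] shift [ 0.0004 -0.001   0.0479] roll -0.0004 alt 3.141 q6 1.7 f [-0.  -0.  -1.6] open 0.0599 t 6.08
450
622
pos [0.4568 0.0167 0.2586] zaxis [ 3.2e-03 -3.0e-04 -1.0e+00] shift [ 0.0011 -0.0007  0.0486] roll 0.0014 alt -3.14 q6 1.7 f [ 0.1  0.1 -0.4] open 0.0596 t 6.18
```

View pics/g3scene.png

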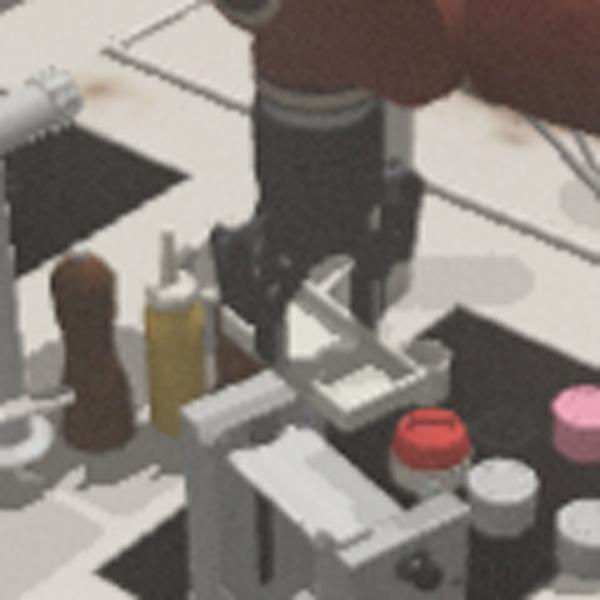

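View pics/g3top.png

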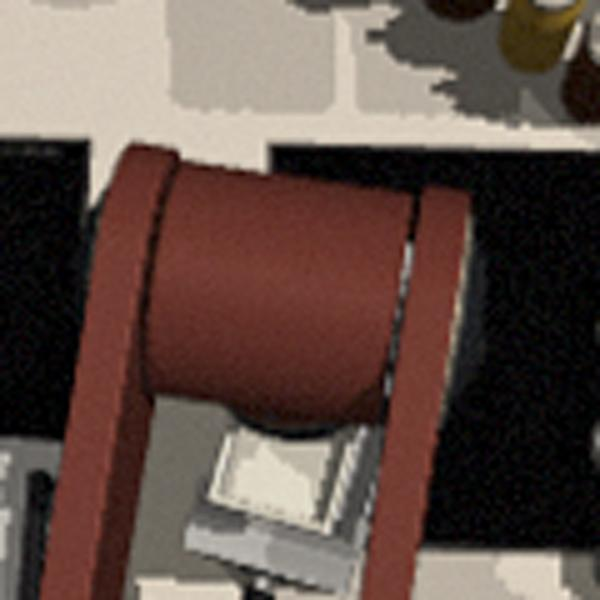

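```bash
cat >> h.py <<'E'
DC=np.array([.4573,.0154]);DY=-15.0
def loc(P):
    t=np.radians(DY);return (P[...,:2]-DC)@np.array([[np.cos(t),-np.sin(t)],[np.sin(t),np.cos(t)]])*1000
def chk(z0,z1):
    for n in("top","scene"):
        p=shot(n);W=cloud(p);Q=loc(W)
        m=(abs(Q[...,0])<90)&(abs(Q[...,1])<45)&(W[...,2]>z0)&(W[...,2]<z1)
        a=Q[m];z=W[m][:,2]*1000
        print(n,m.sum(),"z",np.round(np.percentile(z,[2,50,98]),1),"x",np.round(np.percentile(a[:,0],[.5,2,5,95,98,99.5]),1),"y(near x<-35)",np.round(np.percentile(a[a[:,0]<-35][:,1],[.5,2,5,50,95,98,99.5]),1))
        k=a[:,0]<-50;print("   near end x",np.round(np.sort(a[k][:,0])[[0,2,5,10,20]],1), "z there",np.round(np.percentile(z[k],[5,50,95]),1))
E
python3 - <<'E'
from h import *
chk(.245,.275)
E
```

```text
top 454 z [253.8 257.3 271.2] x [-69.  -68.5 -67.1 -26.  -21.4 -17.5] y(near x<-35) [-29.9 -29.1 -27.1   1.5  28.8  30.4  31.1]
   near end x [-69.3 -69.1 -68.7 -68.3 -67.4] z there [254.5 257.9 270.6]
scene 569 z [254.2 259.7 272.7] x [-72.4 -70.7 -69.8  47.2  54.9  57.2] y(near x<-35) [-30.5 -29.9 -28.1   0.8  31.8  32.2  32.6]
   near end x [-72.5 -72.4 -72.  -71.  -70.4] z there [254.7 263.9 272. ]
```

Run:
```python
from h import *
toolmove((.4612,.0144),.2,-15)
```

```text
pos [0.457  0.0168 0.2591] zaxis [ 4.e-03 -5.e-04 -1.e+00] shift [ 0.0013 -0.0044  0.0591] roll 0.0018 alt -3.14 q6 1.7 f [ 0.3 -0.4 -1.4] open 0.0596 t 6.28
```

Request:
step_arm --targets '[0.001, -0.0045, 0.03, 0, 0.001, -0.0045, 0.059, 0, 0.001, -0.0045, 0.059, 0, 0.001, -0.0045, 0.059, 0, 0.001, -0.0045, 0.059, 0]'

```text
t: 6.7
tool_pos: [0.462, 0.015, 0.2015]
tool_rot: [-1.914, 2.487, -0.006]
contact_force: [-0.5, 0.6, -0.8]
opening: 0.0596
```

Run:
```python
from h import *
chk(.187,.215)
toolmove((.4612,.0144),.17,-15)
p=shot("scene");save(p,"g4.png",(200,150,300,250),6)
toolmove((.4612,.0144),.17,-15)
```

```text
top 398 z [195.9 199.9 213.9] x [-63.6 -63.  -61.8 -21.  -16.1 -12.7] y(near x<-35) [-30.2 -29.4 -27.7   1.1  28.1  29.8  30.7]
   near end x [-63.8 -63.6 -63.3 -62.8 -61.8] z there [196.9 201.7 213.6]
scene 505 z [197.6 202.8 214.3] x [-65.7 -65.  -64.2  52.   57.3  63.3] y(near x<-35) [-30.3 -29.4 -27.8   2.3  31.2  31.6  32. ]
   near end x [-66.7 -65.8 -65.4 -65.  -64.3] z there [198.  207.6 214.1]
pos [0.4626 0.0147 0.2026] zaxis [ 0.0077 -0.001  -1.    ] shift [0.0007 0.0015 0.0326] roll 0.0024 alt -3.139 q6 1.7 f [ 0.9  0.2 -2. ] open 0.0598 t 6.8
pos [0.4626 0.0146 0.2025] zaxis [ 0.0077 -0.001  -1.    ] shift [0.0006 0.0015 0.0325] roll 0.0022 alt -3.139 q6 1.7 f [-0.2 -0.3 -1.3] open 0.0598 t 6.85
```

View pics/g4.png

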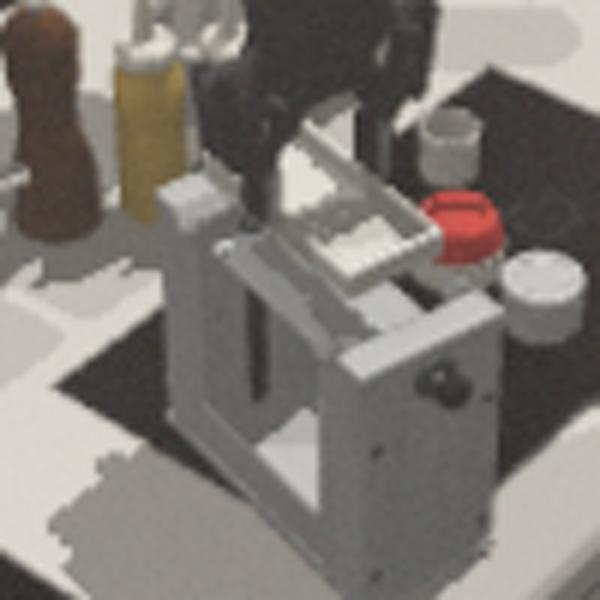

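Request:
step_arm --targets '[0.0005, 0.0015, 0.01, 0, 0.0005, 0.0015, 0.02, 0, 0.0005, 0.0015, 0.025, 0, 0.0005, 0.0015, 0.03, 0, 0.0005, 0.0015, 0.035, 0, 0.0005, 0.0015, 0.035, 0]'

```text
t: 7.35
tool_pos: [0.4608, 0.0146, 0.1664]
tool_rot: [-1.912, 2.487, -0.007]
contact_force: [-0.9, 0.6, -1.1]
opening: 0.0598
```

Run:
```python
from h import *
chk(.15,.19)
p=shot("scene");save(p,"g5.png",(200,150,300,250),6)
toolmove((.461,.0148),.17,-15)
```

```text
top 702 z [161.1 171.7 178.7] x [-89.6 -88.7 -87.1 -25.4 -17.4  78.4] y(near x<-35) [-44.4 -42.4 -38.9   0.2  38.9  42.4  44.5]
   near end x [-89.9 -89.8 -89.5 -89.1 -88.3] z there [162.9 173.4 177.8]
scene 773 z [151.2 169.2 184.7] x [-89.3 -87.4 -84.8  71.7  80.6  87.9] y(near x<-35) [-43.  -41.8 -39.    4.   43.9  44.3  44.9]
   near end x [-89.7 -89.5 -89.3 -88.6 -87.2] z there [160.9 174.2 179. ]
pos [0.4612 0.0145 0.1674] zaxis [ 0.0074 -0.001  -1.    ] shift [-0.0003  0.0003 -0.0026] roll 0.0021 alt -3.139 q6 1.7 f [ 0.3 -0.5 -1. ] open 0.0602 t 7.5
```

View pics/g5.png

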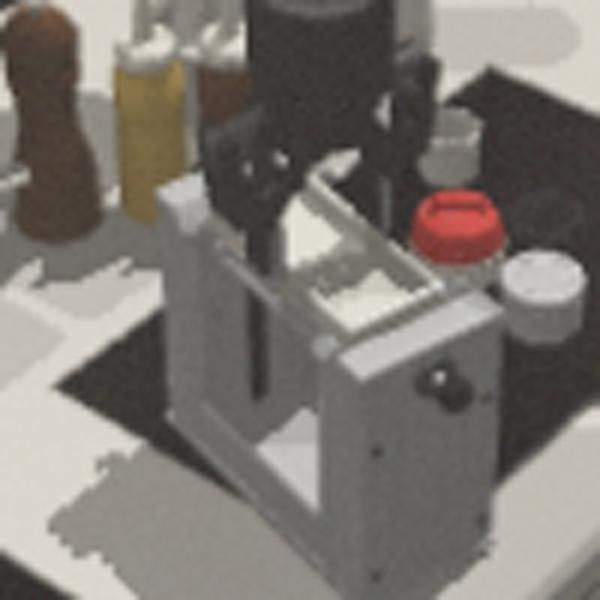

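Request:
step_arm --targets '[0, 0, 0.01, 0, 0, 0, 0.018, 0, 0, 0, 0.025, 0, 0, 0, 0.03, 0, 0, 0, 0.035, 0, 0, 0, 0.04, 0, 0, 0, 0.04, 0, 0, 0, 0.04, 0]' --force 100

```text
t: 8.17
tool_pos: [0.4614, 0.0145, 0.1271]
tool_rot: [-1.912, 2.487, -0.008]
contact_force: [1.6, 0.1, 2.6]
opening: 0.0585
```

Run:
```python
from h import *
toolmove((.461,.0148),.17,-15)
p=shot("scene");save(p,"g6.png",(200,150,300,250),6)
p=shot("top");save(p,"g6t.png",(220,130,290,230),6)
```

```text
pos [0.4614 0.0145 0.1271] zaxis [ 6.8e-03 -9.0e-04 -1.0e+00] shift [-0.0003  0.0002 -0.0429] roll 0.0021 alt -3.139 q6 1.7 f [1.6 0.1 2.6] open 0.0585 t 8.17
```

View pics/g6.png

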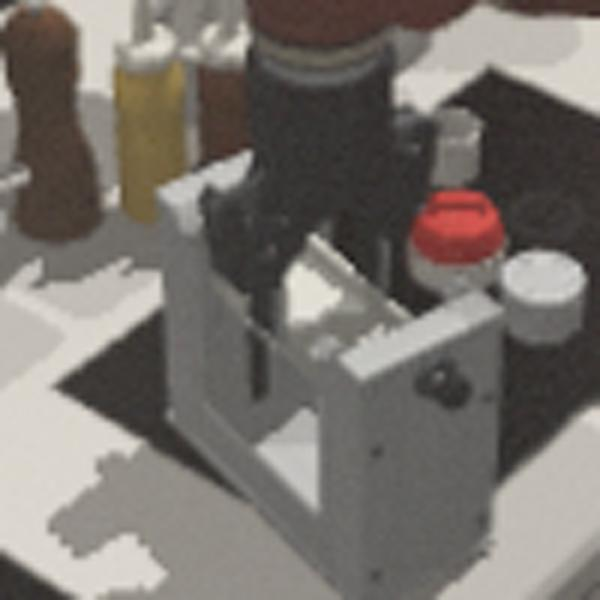

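View pics/g6t.png

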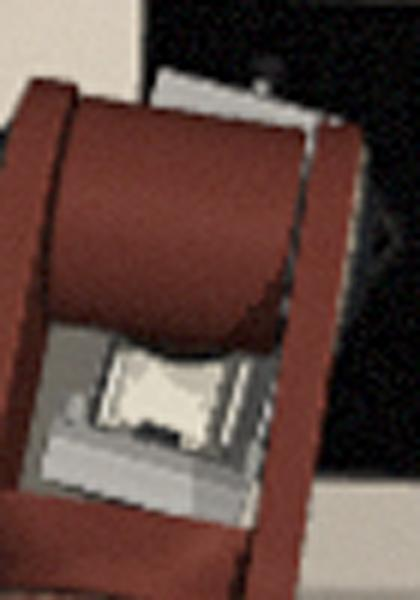

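Request:
step_arm --targets '[0, 0, 0, 0, 0, 0, 0, 0, 0, 0, 0, 0, 0, 0, 0, 0]' --grip 0.078

```text
t: 8.6
tool_pos: [0.4606, 0.0146, 0.1266]
tool_rot: [-1.913, 2.488, -0.006]
contact_force: [-0.1, 0.7, 0.0]
opening: 0.0779
```

Request:
step_arm --targets '[0, 0, -0.04, 0, 0, 0, -0.08, 0, 0, 0, -0.12, 0, 0, 0, -0.12, 0, 0, 0, -0.12, 0]'

```text
t: 9.02
tool_pos: [0.4614, 0.0145, 0.2499]
tool_rot: [-1.911, 2.484, -0.012]
contact_force: [-0.4, -0.6, -2.0]
opening: 0.078
```

Run:
```python
from h import *
p=shot("scene");save(p,"g7.png",(200,150,300,250),6)
fit(p,(.387,.371),.08,.011,.025)
p=shot("top");
fit(p,(.387,.371),.08,.011,.025)
save(p,"g7t.png",(220,130,290,230),6)
toolmove((.389,.366),.25,-4)
```

```text
center [0.392 0.366] yaw -4.0 size [139.8  62.6] 296
center [0.3887 0.3656] yaw -4.0 size [128.2  61.8] 218
pos [0.4594 0.0147 0.2456] zaxis [ 3.3e-03 -5.0e-04 -1.0e+00] shift [-0.3214  0.1582 -0.0048] roll -0.1898 alt 2.952 q6 1.7 f [0.5 0.1 0.1] open 0.0776 t 9.12
```

View pics/g7.png

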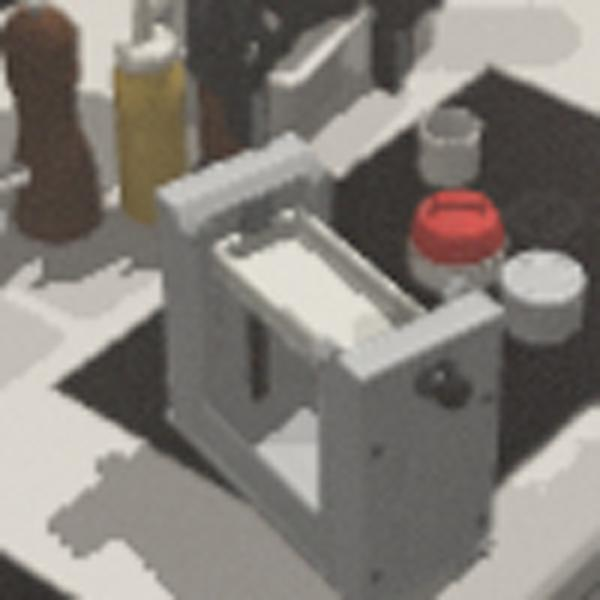

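View pics/g7t.png

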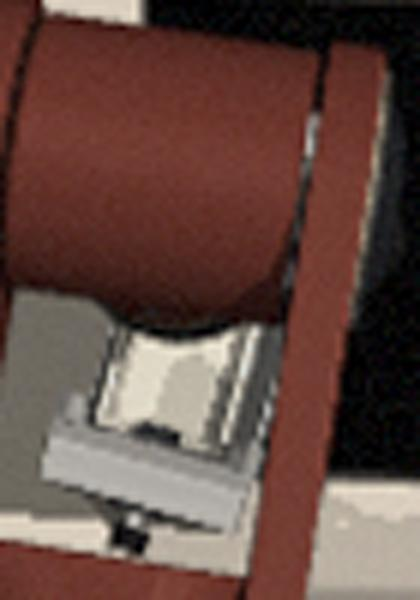

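Request:
step_arm --targets '[-0.321, 0.158, -0.005, -0.19, -0.321, 0.158, -0.005, -0.19, -0.321, 0.158, -0.005, -0.19, -0.321, 0.158, -0.005, -0.19, -0.321, 0.158, -0.005, -0.19, -0.321, 0.158, -0.005, -0.19, -0.321, 0.158, -0.005, -0.19, -0.321, 0.158, -0.005, -0.19, -0.321, 0.158, -0.005, -0.19, -0.321, 0.158, -0.005, -0.19, -0.321, 0.158, -0.005, -0.19, -0.321, 0.158, -0.005, -0.19]'

```text
t: 10.12
tool_pos: [0.3884, 0.3647, 0.248]
tool_rot: [2.142, -2.296, 0.004]
contact_force: [-0.0, -0.3, 0.4]
opening: 0.0782
```

Run:
```python
from h import *
p=shot("scene");fit(p,(.387,.371),.08,.011,.025)
toolmove((.3887,.3657),.01,-4)
toolmove((.3887,.3657),.01,-4)
p=shot("scene");
toolmove((.3887,.3657),.01,-4)
```

```text
center [0.3919 0.3663] yaw -3.0 size [140.  62.] 299
pos [0.3888 0.3644 0.2485] zaxis [ 0.0012 -0.0025 -1.    ] shift [-0.0018  0.0005  0.2385] roll -0.0007 alt 3.141 q6 2.26 f [-0.1 -0.7  1. ] open 0.078 t 10.17
pos [0.3888 0.3644 0.2485] zaxis [ 0.0012 -0.0025 -1.    ] shift [-0.0018  0.0005  0.2385] roll -0.0007 alt 3.141 q6 2.26 f [-0.1 -0.7  1. ] open 0.078 t 10.17
pos [0.389  0.3644 0.249 ] zaxis [ 0.0018 -0.0018 -1.    ] shift [-0.0017  0.0009  0.239 ] roll -0.0011 alt 3.14 q6 2.26 f [0.3 0.6 0.2] open 0.078 t 10.22
```

Request:
step_arm --targets '[-0.0017, 0.0007, 0.2, 0, -0.0017, 0.0007, 0.2, 0, -0.0017, 0.0007, 0.2, 0, -0.0017, 0.0007, 0.2, 0, -0.0017, 0.0007, 0.2, 0, -0.0017, 0.0007, 0.236, 0, -0.0017, 0.0007, 0.236, 0, -0.0017, 0.0007, 0.236, 0, -0.0017, 0.0007, 0.236, 0]' --grip 0.076

```text
t: 10.97
tool_pos: [0.3905, 0.366, 0.0151]
tool_rot: [-2.138, 2.298, -0.005]
contact_force: [0.4, 0.3, -0.3]
opening: 0.076
```

Run:
```python
from h import *
toolmove((.3887,.3657),.006,-4)
```

```text
pos [0.3905 0.366  0.0151] zaxis [ 4.2e-03 -2.0e-04 -1.0e+00] shift [0.0004 0.0018 0.0091] roll -0.0024 alt 3.139 q6 2.26 f [ 0.4  0.3 -0.3] open 0.076 t 10.97
```

Request:
step_arm --targets '[0.0004, 0.0018, 0.0095, 0, 0.0004, 0.0018, 0.0095, 0, 0.0004, 0.0018, 0.0095, 0]'

```text
t: 11.22
tool_pos: [0.3896, 0.3663, 0.0072]
tool_rot: [-2.136, 2.296, -0.005]
contact_force: [0.2, -0.2, -0.0]
opening: 0.076
```

Request:
step_arm --targets '[0, 0, 0, 0, 0, 0, 0, 0, 0, 0, 0, 0, 0, 0, 0, 0, 0, 0, 0, 0]' --grip 0.05 --force 80

```text
t: 11.63
tool_pos: [0.3906, 0.3671, 0.0095]
tool_rot: [-2.135, 2.294, -0.006]
contact_force: [-2.5, -1.5, 7.9]
opening: 0.0587
```

Request:
step_arm --targets '[0, 0, -0.05, 0, 0, 0, -0.1, 0, 0, 0, -0.26, 0, 0, 0, -0.26, 0, 0, 0, -0.26, 0, 0, 0, -0.26, 0, 0, 0, -0.26, 0, 0, 0, -0.26, 0, 0, 0, -0.26, 0]'

```text
t: 12.38
tool_pos: [0.3884, 0.3665, 0.2694]
tool_rot: [-2.135, 2.294, -0.006]
contact_force: [-0.2, -0.2, -2.9]
opening: 0.0584
```

Run:
```python
from h import *
p=shot("scene");save(p,"g8.png",(130,170,290,310),4.5)
toolmove((.4573,.0154),.26,-15)
```

```text
pos [0.3877 0.3659 0.2672] zaxis [ 5.6e-03  6.0e-04 -1.0e+00] shift [ 0.3446 -0.0946  0.0073] roll 0.19 alt -2.952 q6 2.26 f [-0.   0.2 -1.6] open 0.0579 t 12.43
```

View pics/g8.png

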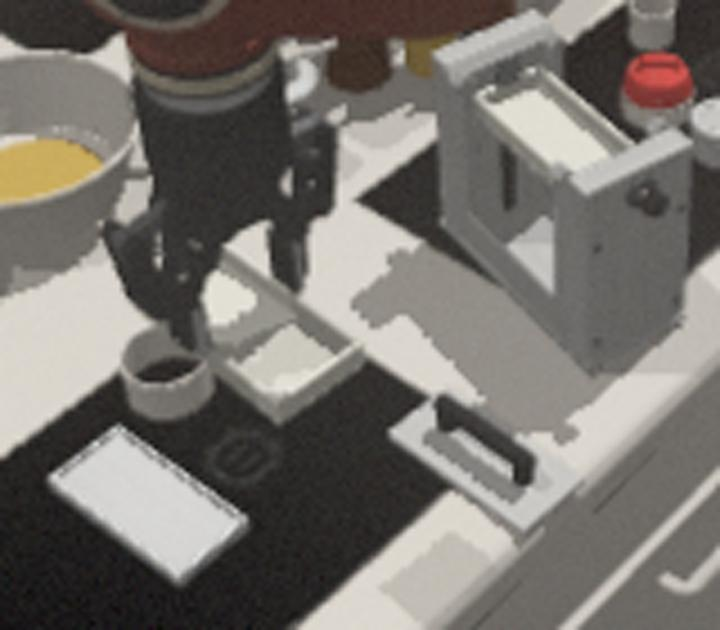

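Request:
step_arm --targets '[0.345, -0.095, 0.005, 0.19, 0.345, -0.095, 0.005, 0.19, 0.345, -0.095, 0.005, 0.19, 0.345, -0.095, 0.005, 0.19, 0.345, -0.095, 0.005, 0.19, 0.345, -0.095, 0.005, 0.19, 0.345, -0.095, 0.005, 0.19, 0.345, -0.095, 0.005, 0.19, 0.345, -0.095, 0.005, 0.19, 0.345, -0.095, 0.005, 0.19, 0.345, -0.095, 0.005, 0.19, 0.345, -0.095, 0.005, 0.19]'

```text
t: 13.43
tool_pos: [0.4566, 0.0154, 0.2596]
tool_rot: [-1.911, 2.491, 0.001]
contact_force: [-0.3, -0.1, -0.6]
opening: 0.0579
```

Run:
```python
from h import *
toolmove((.4573,.0154),.205,-15)
chk(.24,.275)
toolmove((.4573,.0154),.205,-15)
```

```text
pos [0.4566 0.0154 0.2596] zaxis [ 0.001   0.0017 -1.    ] shift [-0.0001 -0.0006  0.0546] roll -0.0002 alt 3.141 q6 1.7 f [-0.3 -0.1 -0.6] open 0.0579 t 13.43
top 442 z [252.  255.5 269.7] x [-67.4 -66.8 -65.6 -25.2 -19.9 -16.6] y(near x<-35) [-30.7 -29.8 -28.    0.6  27.7  29.6  30.6]
   near end x [-67.5 -67.4 -67.2 -66.8 -65.8] z there [252.8 256.5 269.1]
scene 565 z [252.4 258.1 271.5] x [-70.5 -69.7 -68.4  48.2  55.1  58.9] y(near x<-35) [-30.9 -29.2 -28.2   1.2  31.   31.7  32. ]
   near end x [-71.4 -70.6 -70.2 -69.7 -69.1] z there [252.7 263.6 269.9]
pos [0.457  0.016  0.2609] zaxis [ 0.0031  0.0012 -1.    ] shift [ 0.0007 -0.0003  0.0559] roll 0.0016 alt -3.14 q6 1.7 f [-0.6 -0.2 -0.2] open 0.0587 t 13.53
```

Request:
step_arm --targets '[0.0005, -0.0027, 0.03, 0, 0.0005, -0.0027, 0.056, 0, 0.0005, -0.0027, 0.056, 0, 0.0005, -0.0027, 0.056, 0, 0.0005, -0.0027, 0.056, 0]'

```text
t: 13.95
tool_pos: [0.4602, 0.0156, 0.2062]
tool_rot: [-1.914, 2.486, -0.003]
contact_force: [1.0, -0.3, -0.7]
opening: 0.0582
```

Run:
```python
from h import *
toolmove((.4597,.0147),.165,-15)
chk(.187,.215)
toolmove((.4597,.0147),.165,-15)
```

```text
pos [0.4602 0.0156 0.2062] zaxis [ 0.0046  0.0011 -1.    ] shift [0.001  0.0004 0.0411] roll 0.003 alt -3.139 q6 1.7 f [ 1.  -0.3 -0.7] open 0.0582 t 13.95
top 364 z [198.2 201.8 214.8] x [-64.1 -63.6 -62.1 -22.7 -16.9 -12.7] y(near x<-35) [-29.6 -28.3 -26.2   1.4  27.7  29.8  31.5]
   near end x [-64.2 -64.  -63.9 -63.3 -61.8] z there [199.2 203.  214.4]
scene 464 z [198.7 203.7 214.6] x [-66.2 -65.  -64.2  50.4  58.3  63.7] y(near x<-35) [-29.8 -28.7 -27.3   1.1  31.8  32.2  33.1]
   near end x [-67.3 -66.3 -65.8 -65.  -64.3] z there [199.  206.6 214.6]
pos [0.4608 0.0152 0.2072] zaxis [ 6.7e-03  8.0e-04 -1.0e+00] shift [0.0008 0.0012 0.0422] roll 0.0024 alt -3.139 q6 1.7 f [-0.3  0.2 -0.6] open 0.0582 t 14.05
```

Request:
step_arm --targets '[0.0008, 0.001, 0.012, 0, 0.0008, 0.001, 0.022, 0, 0.0008, 0.001, 0.03, 0, 0.0008, 0.001, 0.038, 0, 0.0008, 0.001, 0.046, 0, 0.0008, 0.001, 0.054, 0, 0.0008, 0.001, 0.062, 0, 0.0008, 0.001, 0.07, 0, 0.0008, 0.001, 0.075, 0, 0.0008, 0.001, 0.075, 0, 0.0008, 0.001, 0.075, 0]' --force 110

```text
t: 14.97
tool_pos: [0.4601, 0.0147, 0.132]
tool_rot: [-1.912, 2.486, -0.005]
contact_force: [1.0, -1.0, 3.2]
opening: 0.0569
```

Run:
```python
from h import *
toolmove((.4597,.0147),.165,-15)
p=shot("scene");save(p,"h1.png",(200,150,300,250),6)
p=shot("top");save(p,"h1t.png",(220,130,290,230),6)
```

```text
pos [0.4601 0.0147 0.132 ] zaxis [ 6.3e-03  8.0e-04 -1.0e+00] shift [-0.      0.0002 -0.033 ] roll 0.0023 alt -3.139 q6 1.7 f [ 1.  -1.   3.2] open 0.0569 t 14.97
```

View pics/h1.png

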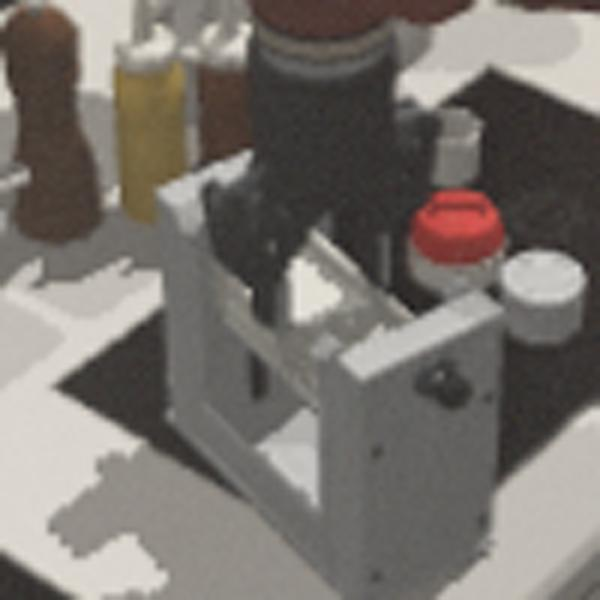

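View pics/h1t.png

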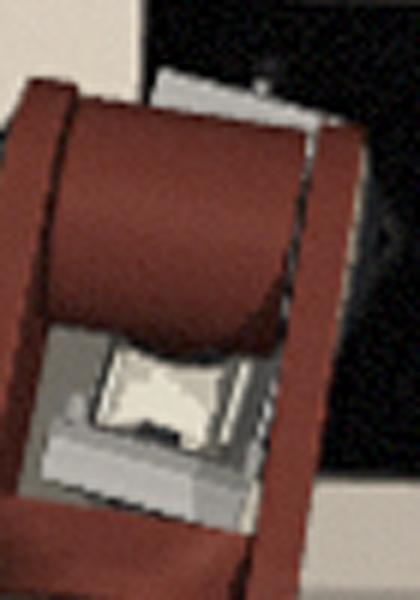

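Request:
step_arm --targets '[0, 0, 0.003, 0, 0, 0, 0.003, 0, 0, 0, 0.003, 0]'

```text
t: 15.32
tool_pos: [0.4601, 0.0147, 0.1293]
tool_rot: [-1.912, 2.486, -0.005]
contact_force: [0.9, -0.9, 4.2]
opening: 0.0569
```

Request:
step_arm --targets '[0, 0, 0, 0, 0, 0, 0, 0, 0, 0, 0, 0, 0, 0, 0, 0]' --grip 0.078

```text
t: 15.65
tool_pos: [0.4593, 0.0148, 0.1284]
tool_rot: [-1.913, 2.487, -0.003]
contact_force: [-0.5, 0.3, 0.6]
opening: 0.0779
```

Request:
step_arm --targets '[0, 0, -0.04, 0, 0, 0, -0.08, 0, 0, 0, -0.12, 0, 0, 0, -0.12, 0, 0, 0, -0.12, 0]'

```text
t: 16.07
tool_pos: [0.4602, 0.0145, 0.2517]
tool_rot: [-1.911, 2.483, -0.01]
contact_force: [-0.2, 0.7, -1.0]
opening: 0.0779
```

Run:
```python
from h import *
p=shot("scene");save(p,"h2.png",(200,150,300,250),6)
fit(p,(.525,.364),.085,.005,.025)
p=shot("top");
fit(p,(.525,.364),.085,.005,.025)
toolmove((.523,.364),.25,0)
```

```text
center [0.525  0.3635] yaw 1.0 size [128.5  62. ] 717
center [0.5266 0.3626] yaw 0.0 size [127.7  61.1] 707
pos [0.4582 0.0148 0.2473] zaxis [ 0.0026  0.0012 -1.    ] shift [-0.3542  0.0269 -0.0021] roll -0.2594 alt 2.882 q6 1.7 f [ 0.4  0.2 -0.7] open 0.0779 t 16.17
```

View pics/h2.png

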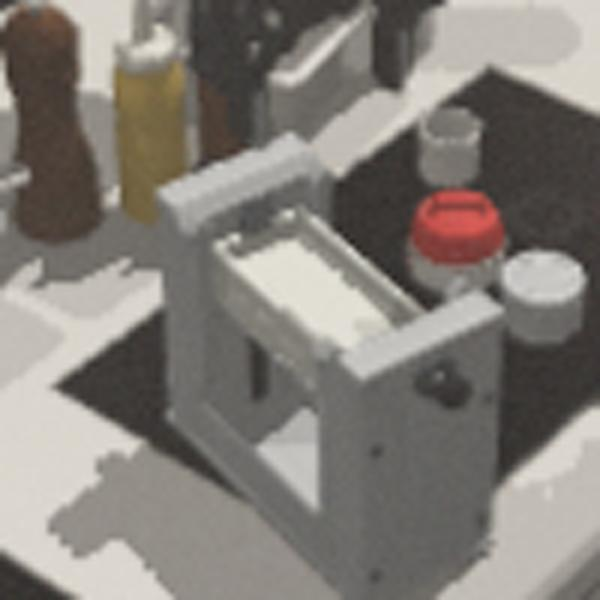

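Request:
step_arm --targets '[-0.353, 0.029, 0, -0.268, -0.353, 0.029, 0, -0.268, -0.353, 0.029, 0, -0.268, -0.353, 0.029, 0, -0.268, -0.353, 0.029, 0, -0.268, -0.353, 0.029, 0, -0.268, -0.353, 0.029, 0, -0.268, -0.353, 0.029, 0, -0.268, -0.353, 0.029, 0, -0.268, -0.353, 0.029, 0, -0.268, -0.353, 0.029, 0, -0.268, -0.353, 0.029, 0, -0.268]'

```text
t: 17.17
tool_pos: [0.5199, 0.3624, 0.2457]
tool_rot: [2.23, -2.211, 0.0]
contact_force: [0.9, 0.1, -0.5]
opening: 0.078
```

Run:
```python
from h import *
toolmove((.5258,.363),.01,.5)
p=shot("scene");fit(p,(.525,.364),.085,.005,.025)
toolmove((.5258,.363),.01,.5)
```

```text
pos [0.5199 0.3624 0.2457] zaxis [-5.e-04 -9.e-04 -1.e+00] shift [-0.0008 -0.006   0.2357] roll -0.0003 alt 3.141 q6 2.05 f [ 0.9  0.1 -0.5] open 0.078 t 17.17
center [0.5247 0.363 ] yaw 0.0 size [130.3  61.7] 735
pos [0.5202 0.3621 0.2463] zaxis [ 4.e-04 -4.e-04 -1.e+00] shift [-0.001  -0.0055  0.2363] roll -0.0011 alt 3.141 q6 2.05 f [-1.5 -0.1  0.3] open 0.0783 t 17.22
```

Request:
step_arm --targets '[-0.001, -0.0055, 0.2, 0, -0.001, -0.0055, 0.2, 0, -0.001, -0.0055, 0.2, 0, -0.001, -0.0055, 0.2, 0, -0.001, -0.0055, 0.2, 0, -0.001, -0.0055, 0.234, 0, -0.001, -0.0055, 0.234, 0, -0.001, -0.0055, 0.234, 0, -0.001, -0.0055, 0.234, 0]' --grip 0.076

```text
t: 17.97
tool_pos: [0.5272, 0.363, 0.0147]
tool_rot: [-2.227, 2.212, -0.002]
contact_force: [0.9, 0.3, 1.2]
opening: 0.076
```

Run:
```python
from h import *
toolmove((.5258,.363),.005,.5)
```

```text
pos [0.5272 0.363  0.0147] zaxis [ 0.003  0.001 -1.   ] shift [-0.      0.0014  0.0097] roll -0.0021 alt 3.139 q6 2.05 f [0.9 0.3 1.2] open 0.076 t 17.97
```

Request:
step_arm --targets '[0, 0.001, 0.0095, 0, 0, 0.001, 0.0095, 0, 0, 0.001, 0.0095, 0]'

```text
t: 18.22
tool_pos: [0.5272, 0.3634, 0.007]
tool_rot: [-2.225, 2.21, -0.004]
contact_force: [0.2, 0.1, -0.3]
opening: 0.0763
```

Request:
step_arm --targets '[0, 0, 0, 0, 0, 0, 0, 0, 0, 0, 0, 0, 0, 0, 0, 0, 0, 0, 0, 0]' --grip 0.05 --force 80

```text
t: 18.63
tool_pos: [0.5283, 0.3638, 0.0089]
tool_rot: [-2.224, 2.209, -0.006]
contact_force: [-1.3, -1.5, 6.9]
opening: 0.0496
```

Request:
step_arm --targets '[0, 0, -0.05, 0, 0, 0, -0.1, 0, 0, 0, -0.26, 0, 0, 0, -0.26, 0, 0, 0, -0.26, 0, 0, 0, -0.26, 0, 0, 0, -0.26, 0, 0, 0, -0.26, 0, 0, 0, -0.26, 0]'

```text
t: 19.38
tool_pos: [0.5266, 0.3634, 0.27]
tool_rot: [-2.222, 2.207, -0.007]
contact_force: [0.1, 0.0, -1.8]
opening: 0.05
```

Run:
```python
from h import *
p=shot("scene");save(p,"h3.png",(130,150,290,290),4.5)
toolmove((.459,.015),.26,-15)
```

```text
pos [0.5258 0.3629 0.2676] zaxis [ 0.0062  0.0019 -1.    ] shift [0.3475 0.0693 0.0066] roll 0.2687 alt -2.873 q6 2.05 f [ 0.3  0.3 -0.8] open 0.0499 t 19.43
```

View pics/h3.png

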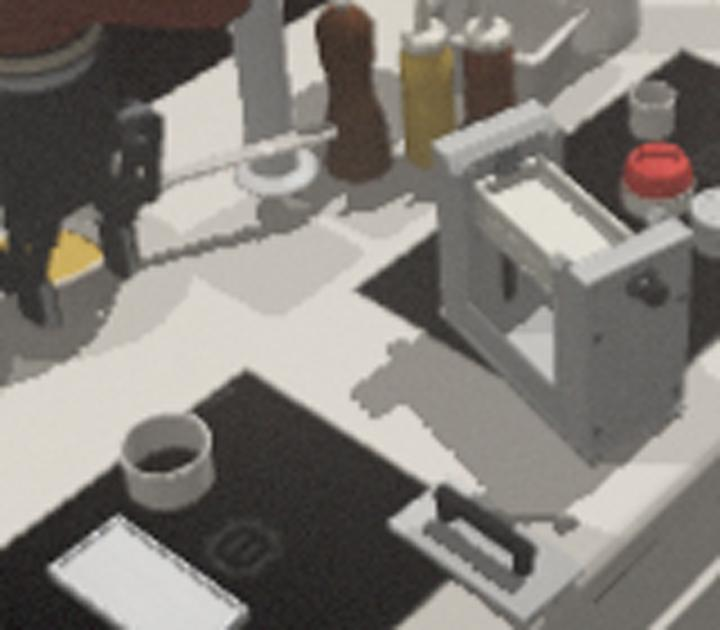

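Request:
step_arm --targets '[0, 0, 0.1, 0, 0, 0, 0.1, 0, 0, 0, 0.1, 0]' --grip 0.07

```text
t: 19.68
tool_pos: [0.5222, 0.3609, 0.1581]
tool_rot: [2.224, -2.209, -0.001]
contact_force: [-1.0, -0.2, -1.2]
opening: 0.0703
```

Run:
```python
from h import *
p=shot("scene");fit(p,(.525,.364),.085,.005,.025)
p=shot("top");fit(p,(.525,.364),.085,.005,.025)
toolmove((.5255,.3635),.012,.5)
```

```text
center [0.5255 0.3633] yaw 1.0 size [129.4  61.9] 729
center [0.5268 0.3621] yaw -1.0 size [128.7  60.8] 596
pos [0.5218 0.3606 0.1582] zaxis [-0.0077 -0.0055 -1.    ] shift [-0.0036 -0.0049  0.1462] roll -0.0018 alt 3.14 q6 2.05 f [-0.1 -0.5 -1. ] open 0.07 t 19.78
```

Request:
step_arm --targets '[-0.002, -0.004, 0.1, 0, -0.002, -0.004, 0.1, 0, -0.002, -0.004, 0.1, 0, -0.002, -0.004, 0.145, 0, -0.002, -0.004, 0.145, 0, -0.002, -0.004, 0.145, 0]'

```text
t: 20.28
tool_pos: [0.5224, 0.3607, 0.0103]
tool_rot: [2.218, -2.203, -0.006]
contact_force: [-0.2, 0.5, 0.4]
opening: 0.0703
```

Run:
```python
from h import *
p=shot("scene");save(p,"h4.png",(100,220,220,310),6)
toolmove((.526,.3633),.0,.5)
```

```text
pos [0.5246 0.3619 0.0134] zaxis [-0.0086 -0.0059 -0.9999] shift [-0.0015 -0.0015  0.0134] roll -0.0017 alt 3.14 q6 2.05 f [0.1 0.2 0.6] open 0.0702 t 20.33
```

View pics/h4.png

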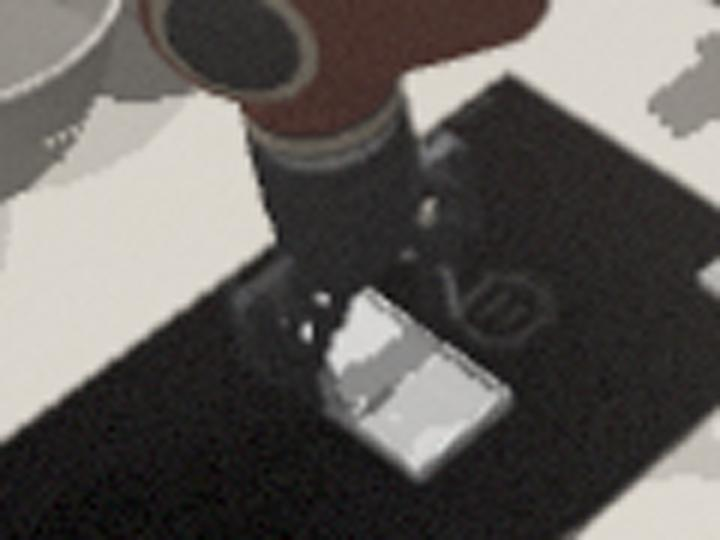

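Request:
step_arm --targets '[-0.0015, -0.001, 0.01, 0, -0.0015, -0.001, 0.01, 0, -0.0015, -0.001, 0.01, 0, -0.0015, -0.001, 0.01, 0]' --grip 0.072

```text
t: 20.67
tool_pos: [0.5266, 0.3639, 0.0052]
tool_rot: [2.224, -2.208, -0.002]
contact_force: [-0.0, 0.8, 1.3]
opening: 0.0723
```

Request:
step_arm --targets '[0, 0, 0.004, 0, 0, 0, 0.004, 0, 0, 0, 0.004, 0]'

```text
t: 20.92
tool_pos: [0.5266, 0.3639, 0.0014]
tool_rot: [2.224, -2.208, -0.002]
contact_force: [0.8, 0.3, -0.5]
opening: 0.0718
```

No contact yet; a little lower.

Request:
step_arm --targets '[0, 0, 0.004, 0, 0, 0, 0.004, 0, 0, 0, 0.004, 0]'

```text
t: 21.17
tool_pos: [0.5262, 0.3637, -0.0031]
tool_rot: [2.223, -2.208, -0.002]
contact_force: [-0.4, -0.4, -0.7]
opening: 0.0719
```

Request:
step_arm --targets '[0, 0, 0, 0, 0, 0, 0, 0, 0, 0, 0, 0, 0, 0, 0, 0]' --grip 0.05 --force 80

```text
t: 21.5
tool_pos: [0.5268, 0.364, -0.0025]
tool_rot: [2.224, -2.209, -0.001]
contact_force: [-0.1, 0.1, 4.2]
opening: 0.0593
```

Request:
step_arm --targets '[0, 0, -0.03, 0, 0, 0, -0.06, 0, 0, 0, -0.27, 0, 0, 0, -0.27, 0, 0, 0, -0.27, 0, 0, 0, -0.27, 0, 0, 0, -0.27, 0, 0, 0, -0.27, 0, 0, 0, -0.27, 0, 0, 0, -0.27, 0]'

```text
t: 22.33
tool_pos: [0.5279, 0.365, 0.2664]
tool_rot: [2.223, -2.208, -0.002]
contact_force: [0.1, -0.2, -2.1]
opening: 0.06
```

Run:
```python
from h import *
p=shot("scene");save(p,"h5.png",(100,150,260,290),4.5)
toolmove((.459,.015),.26,-15)
```

```text
pos [0.5273 0.3647 0.2647] zaxis [-0.0094 -0.0064 -0.9999] shift [0.3491 0.0707 0.0076] roll 0.2688 alt -2.873 q6 2.05 f [ 0.   0.4 -1.8] open 0.0597 t 22.38
```

View pics/h5.png

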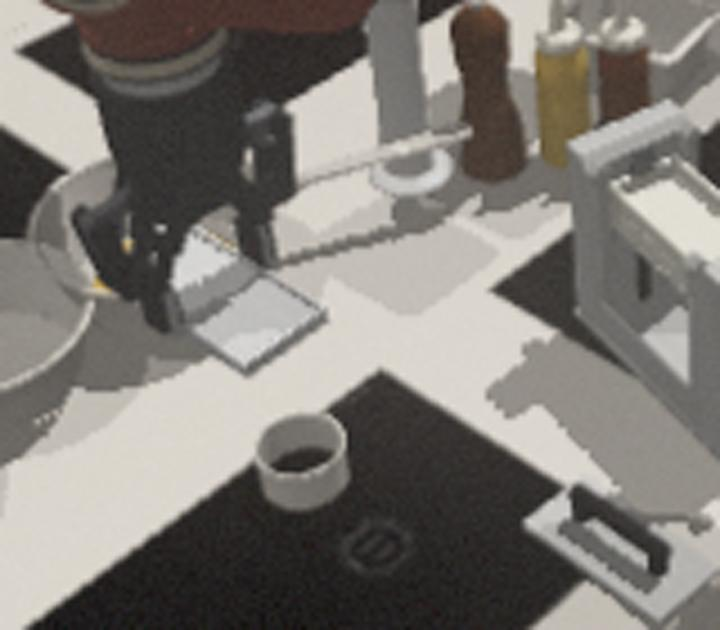

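Tray gripped. Carry it over the dispenser.

Request:
step_arm --targets '[0.349, 0.071, 0.005, 0.269, 0.349, 0.071, 0.005, 0.269, 0.349, 0.071, 0.005, 0.269, 0.349, 0.071, 0.005, 0.269, 0.349, 0.071, 0.005, 0.269, 0.349, 0.071, 0.005, 0.269, 0.349, 0.071, 0.005, 0.269, 0.349, 0.071, 0.005, 0.269, 0.349, 0.071, 0.005, 0.269, 0.349, 0.071, 0.005, 0.269, 0.349, 0.071, 0.005, 0.269, 0.349, 0.071, 0.005, 0.269]'

```text
t: 23.38
tool_pos: [0.458, 0.0155, 0.2606]
tool_rot: [1.904, -2.482, -0.005]
contact_force: [0.8, 0.0, -1.4]
opening: 0.0594
```

Run:
```python
from h import *
toolmove((.459,.015),.2,-15)
chk(.25,.285)
toolmove((.459,.015),.2,-15)
```

```text
pos [0.458  0.0155 0.2606] zaxis [-0.0128 -0.0055 -0.9999] shift [-0.0003 -0.0018  0.0606] roll -0.0003 alt 3.141 q6 1.71 f [ 0.8  0.  -1.4] open 0.0594 t 23.38
top 449 z [267.6 271.  276.3] x [-63.6 -63.  -61.8 -19.5 -12.9  57.6] y(near x<-35) [-29.9 -28.8 -27.1   1.   28.9  30.8  31.9]
   near end x [-63.7 -63.6 -63.4 -62.9 -62. ] z there [268.1 271.4 275.6]
scene 509 z [265.3 272.3 281.1] x [-65.5 -64.8 -63.8  41.   53.2  62.3] y(near x<-35) [-30.3 -28.9 -28.1   2.5  31.3  32.   33. ]
   near end x [-66.4 -65.7 -65.  -64.8 -64.1] z there [264.8 272.3 276.7]
pos [0.4585 0.0161 0.2614] zaxis [-0.0115 -0.0059 -0.9999] shift [ 0.0004 -0.0014  0.0614] roll 0.0013 alt -3.14 q6 1.71 f [ 0.1 -0.8 -1.8] open 0.0596 t 23.48
```

Request:
step_arm --targets '[0.0005, -0.0007, 0.03, 0, 0.0005, -0.0007, 0.065, 0, 0.0005, -0.0007, 0.065, 0, 0.0005, -0.0007, 0.065, 0, 0.0005, -0.0007, 0.065, 0]'

```text
t: 23.9
tool_pos: [0.459, 0.0156, 0.1979]
tool_rot: [1.908, -2.481, -0.002]
contact_force: [0.3, -1.7, -1.3]
opening: 0.0598
```

Run:
```python
from h import *
toolmove((.458,.0153),.13,-15)
chk(.187,.22)
toolmove((.458,.0153),.13,-15)
```

```text
pos [0.459  0.0156 0.1979] zaxis [-0.0102 -0.006  -0.9999] shift [-0.      0.0003  0.0679] roll 0.0026 alt -3.139 q6 1.71 f [ 0.3 -1.7 -1.3] open 0.0598 t 23.9
top 384 z [204.7 208.1 213.8] x [-62.8 -62.  -60.9 -19.4 -11.3  61.2] y(near x<-35) [-29.7 -28.7 -26.8   1.   29.   30.9  31.7]
   near end x [-62.8 -62.8 -62.3 -61.8 -60.8] z there [205.9 209.  213.4]
scene 476 z [203.3 210.1 218. ] x [-65.2 -63.8 -62.5  41.8  50.2  57.3] y(near x<-35) [-31.4 -29.8 -27.7   0.8  31.3  31.9  33.1]
   near end x [-66.1 -65.4 -64.4 -63.8 -62.7] z there [203.  209.8 215. ]
pos [0.4598 0.0152 0.1992] zaxis [-0.0073 -0.0064 -1.    ] shift [-0.0002  0.0014  0.0692] roll 0.002 alt -3.14 q6 1.71 f [ 0.4  0.6 -0.9] open 0.0594 t 24.0
```

Request:
step_arm --targets '[0, 0.0018, 0.01, 0, 0, 0.0018, 0.018, 0, 0, 0.0018, 0.026, 0, 0, 0.0018, 0.034, 0, 0, 0.0018, 0.042, 0, 0, 0.0018, 0.05, 0, 0, 0.0018, 0.058, 0, 0, 0.0018, 0.064, 0, 0, 0.0018, 0.07, 0, 0, 0.0018, 0.07, 0, 0, 0.0018, 0.07, 0]' --force 110

```text
t: 24.92
tool_pos: [0.4577, 0.0152, 0.1291]
tool_rot: [1.909, -2.483, 0.001]
contact_force: [1.8, 0.7, 2.2]
opening: 0.0593
```

Run:
```python
from h import *
toolmove((.458,.0153),.13,-15)
p=shot("scene");save(p,"h6.png",(200,150,300,250),6)
p=shot("top");save(p,"h6t.png",(220,130,290,230),6)
```

```text
pos [0.4577 0.0152 0.1291] zaxis [-0.007  -0.0063 -1.    ] shift [-0.0002 -0.0002 -0.0009] roll 0.0018 alt -3.14 q6 1.71 f [1.8 0.7 2.2] open 0.0593 t 24.92
```

View pics/h6.png

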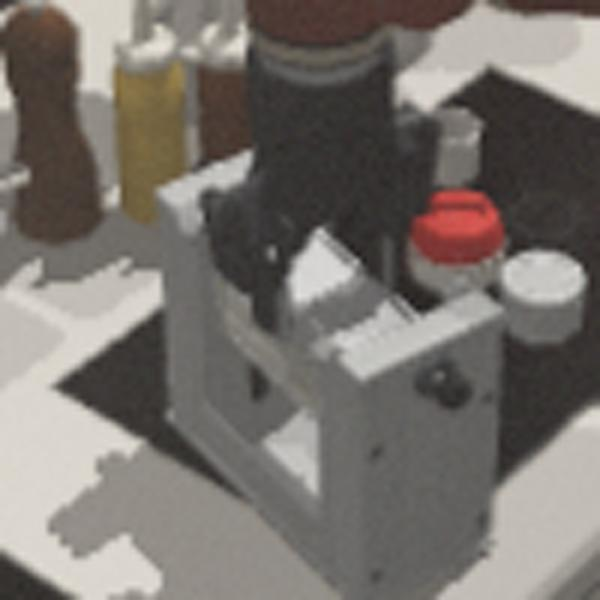

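View pics/h6t.png

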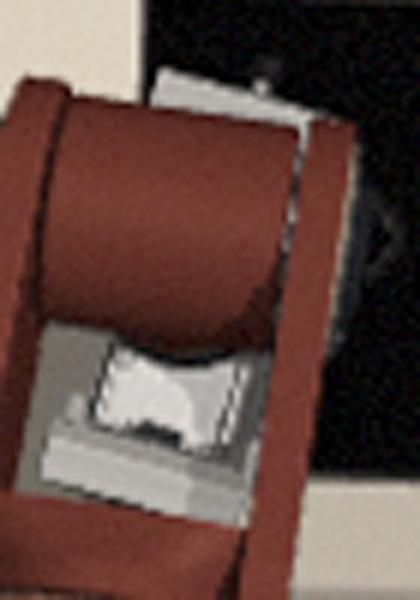

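Near catch is over the lip; push 3 mm more, then release.

Request:
step_arm --targets '[0, 0, 0.004, 0, 0, 0, 0.004, 0, 0, 0, 0.004, 0]'

```text
t: 25.27
tool_pos: [0.4576, 0.0152, 0.1252]
tool_rot: [1.909, -2.483, 0.001]
contact_force: [0.1, 0.4, 3.0]
opening: 0.0584
```

Request:
step_arm --targets '[0, 0, 0, 0, 0, 0, 0, 0, 0, 0, 0, 0, 0, 0, 0, 0]' --grip 0.078

```text
t: 25.6
tool_pos: [0.4569, 0.0153, 0.1245]
tool_rot: [1.908, -2.482, -0.001]
contact_force: [0.5, -0.7, 0.1]
opening: 0.0779
```

Request:
step_arm --targets '[0, 0, -0.04, 0, 0, 0, -0.08, 0, 0, 0, -0.12, 0, 0, 0, -0.14, 0, 0, 0, -0.14, 0, 0, 0, -0.14, 0]'

```text
t: 26.1
tool_pos: [0.4587, 0.0161, 0.2658]
tool_rot: [1.91, -2.483, 0.002]
contact_force: [-0.8, -0.5, -0.3]
opening: 0.0777
```

Run:
```python
from h import *
p=shot("scene");save(p,"h7.png",(200,150,300,250),6)
W=cloud(p);Q=loc(W);m=(abs(Q[...,0])<40)&(abs(Q[...,1])<22)&(W[...,2]>.1)&(W[...,2]<.16)
print("floor z scene",np.percentile(W[m][:,2],[10,50,90]))
p=shot("top");W=cloud(p)
for c in((.4507,-.1801),(.3749,-.1825)):
    m=(np.hypot(W[...,0]-c[0],W[...,1]-c[1])<.045)&(W[...,2]>.027)&(W[...,2]<.045)
    P=W[m][:,:2].astype(np.float32);(x,y),r=cv2.minEnclosingCircle(P);print("pot",round(x,4),round(y,4),round(r,4),len(P),P.mean(0))
toolmove((.45,-.18),.25,-15)
toolmove((.45,-.18),.25,90)
```

```text
floor z scene [0.14417926 0.14658247 0.14872833]
pot 0.4511 -0.1807 0.0258 223 [ 0.45088422 -0.18056318]
pot 0.3741 -0.1836 0.0261 220 [ 0.37387294 -0.18316042]
pos [0.4573 0.0162 0.2626] zaxis [-0.0119 -0.0059 -0.9999] shift [ 0.1914 -0.0435  0.0139] roll 0.002 alt -3.14 q6 1.71 f [ 0.3 -0.2 -0.7] open 0.078 t 26.2
pos [0.4573 0.0162 0.2626] zaxis [-0.0119 -0.0059 -0.9999] shift [ 0.1914 -0.0435  0.0139] roll 1.311 alt -1.831 q6 1.71 f [ 0.3 -0.2 -0.7] open 0.078 t 26.2
```

View pics/h7.png

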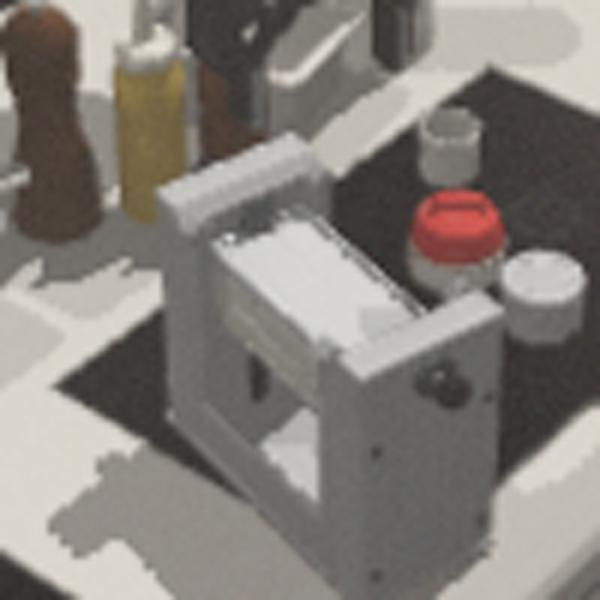

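Request:
step_arm --targets '[0.192, -0.0445, 0.012, 0, 0.192, -0.0445, 0.012, 0, 0.192, -0.0445, 0.012, 0, 0.192, -0.0445, 0.012, 0, 0.192, -0.0445, 0.012, 0, 0.192, -0.0445, 0.012, 0, 0.192, -0.0445, 0.012, 0, 0.192, -0.0445, 0.012, 0, 0.192, -0.0445, 0.012, 0]' --grip 0.076

```text
t: 26.95
tool_pos: [0.4506, -0.1797, 0.2507]
tool_rot: [1.908, -2.478, -0.007]
contact_force: [0.5, -0.1, -0.4]
opening: 0.0761
```

Run:
```python
from h import *
p=shot("top")
save(p,"p0.png",(220,100,400,240),4.4)
p=shot("scene");save(p,"p1.png",(230,130,330,230),6)
for o in ("pot_a",):
  for r in imaging.search_frame(o,p): print(r)
toolmove((.451,-.1807),.014,-15)
```

```text
{'uv': [289.1, 196.9], 'score': 0.72}
{'uv': [307.3, 183.9], 'score': 0.6}
{'uv': [325.5, 174.9], 'score': 0.46}
pos [ 0.451  -0.1798  0.2517] zaxis [-0.012  -0.0058 -0.9999] shift [-0.0012 -0.0026  0.2377] roll 0.0039 alt -3.138 q6 1.3 f [-0.   0.4  0.7] open 0.076 t 27.1
```

View pics/p1.png

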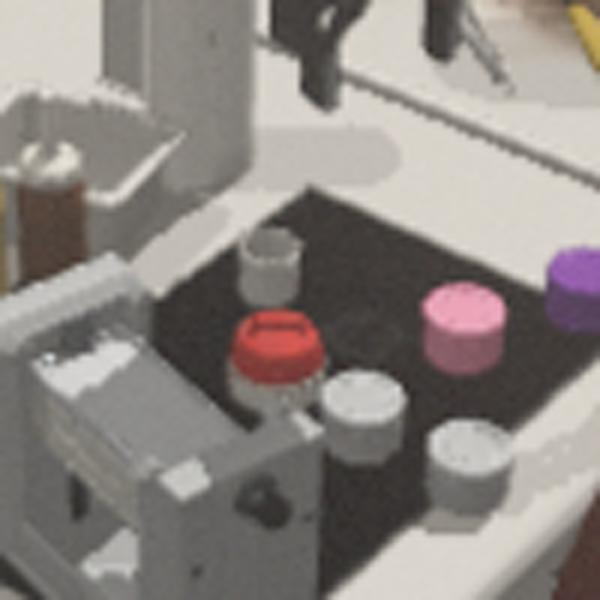

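Request:
step_arm --targets '[-0.001, -0.0025, 0.19, 0, -0.001, -0.0025, 0.19, 0, -0.001, -0.0025, 0.19, 0, -0.001, -0.0025, 0.19, 0, -0.001, -0.0025, 0.19, 0, -0.001, -0.0025, 0.238, 0, -0.001, -0.0025, 0.238, 0, -0.001, -0.0025, 0.238, 0, -0.001, -0.0025, 0.238, 0]'

```text
t: 27.85
tool_pos: [0.4516, -0.1807, 0.0147]
tool_rot: [1.911, -2.478, -0.003]
contact_force: [-0.1, -0.3, 0.8]
opening: 0.076
```

Request:
step_arm --targets '[0, 0, 0, 0, 0, 0, 0, 0, 0, 0, 0, 0, 0, 0, 0, 0, 0, 0, 0, 0]' --grip 0.042 --force 50

```text
t: 28.27
tool_pos: [0.4542, -0.1821, 0.0183]
tool_rot: [1.912, -2.48, 0.006]
contact_force: [-0.7, 0.4, 6.8]
opening: 0.0498
```

Run:
```python
from h import *
toolmove((.451,-.1807),.25,-15)
p=shot("scene");save(p,"p2.png",(230,130,330,230),6)
```

```text
pos [ 0.4542 -0.1821  0.0183] zaxis [-0.0055 -0.0092 -0.9999] shift [ 0.0018  0.0042 -0.2317] roll 0.0047 alt -3.137 q6 1.31 f [-0.7  0.4  6.8] open 0.0498 t 28.27
```

View pics/p2.png

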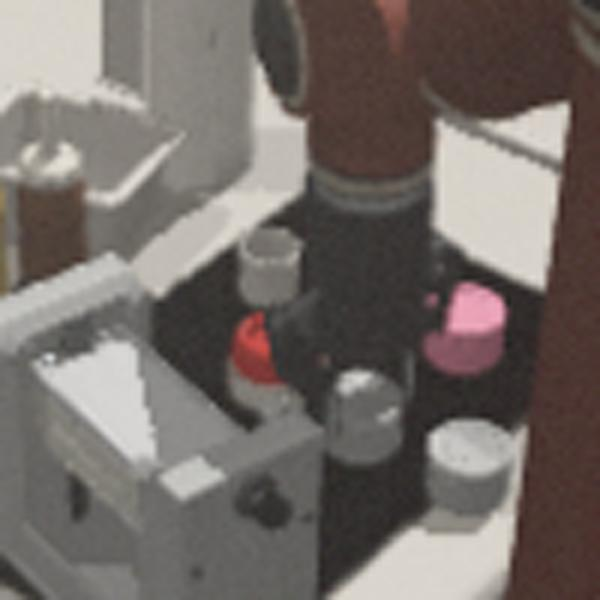

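Request:
step_arm --targets '[0, 0, -0.05, 0, 0, 0, -0.1, 0, 0, 0, -0.25, 0, 0, 0, -0.25, 0, 0, 0, -0.25, 0, 0, 0, -0.25, 0, 0, 0, -0.25, 0, 0, 0, -0.25, 0, 0, 0, -0.25, 0]' --force 70

```text
t: 29.07
tool_pos: [0.4556, -0.1798, 0.269]
tool_rot: [1.913, -2.48, 0.009]
contact_force: [1.7, -0.3, -2.4]
opening: 0.0496
```

Run:
```python
from h import *
toolmove((.4834,.0084),.26,-15)
```

```text
pos [ 0.4556 -0.1798  0.269 ] zaxis [-0.0039 -0.0101 -0.9999] shift [-0.1892  0.021   0.007 ] roll 0.0048 alt -3.137 q6 1.31 f [ 1.7 -0.3 -2.4] open 0.0496 t 29.07
```

Request:
step_arm --targets '[-0.189, 0.021, 0.005, 0.005, -0.189, 0.021, 0.005, 0.005, -0.189, 0.021, 0.005, 0.005, -0.189, 0.021, 0.005, 0.005, -0.189, 0.021, 0.005, 0.005, -0.189, 0.021, 0.005, 0.005, -0.189, 0.021, 0.005, 0.005, -0.189, 0.021, 0.005, 0.005]'

```text
t: 29.73
tool_pos: [0.4824, 0.0081, 0.2601]
tool_rot: [1.905, -2.483, 0.006]
contact_force: [0.5, 0.1, -0.9]
opening: 0.0495
```

Run:
```python
from h import *
toolmove((.4834,.0084),.2,-15)
for n in("scene","top"):
    p=shot(n);save(p,"p3%s.png"%n,(190,110,310,230),5)
    W=cloud(p);Q=loc(W);m=(abs(Q[...,0]-27)<45)&(abs(Q[...,1])<25)&(W[...,2]>.235)&(W[...,2]<.285)
    m2=m&(W[...,2]<.3);a=Q[m2];z=W[m2][:,2]
    print(n,m2.sum(),np.round(np.percentile(a,[1,50,99],axis=0),1).tolist(),np.round(np.percentile(z,[1,5,50,95]),4))
toolmove((.4834,.0084),.2,-15)
```

```text
pos [0.4824 0.0081 0.2601] zaxis [-0.0072 -0.0102 -0.9999] shift [-0.0013 -0.0011  0.0601] roll -0.0001 alt 3.141 q6 1.7 f [ 0.5  0.1 -0.9] open 0.0495 t 29.73
scene 234 [[-3.7, -23.7], [8.3, 4.1], [43.5, 24.0]] [0.2441 0.2464 0.2741 0.2798]
top 42 [[-1.6, -23.7], [2.7, -9.9], [13.7, 9.6]] [0.2472 0.249  0.276  0.2796]
pos [0.4829 0.0074 0.261 ] zaxis [-0.0056 -0.0102 -0.9999] shift [-0.0018 -0.0004  0.061 ] roll -0.0017 alt 3.14 q6 1.7 f [-1.  -0.2 -0.7] open 0.0496 t 29.83
```

View pics/p3scene.png

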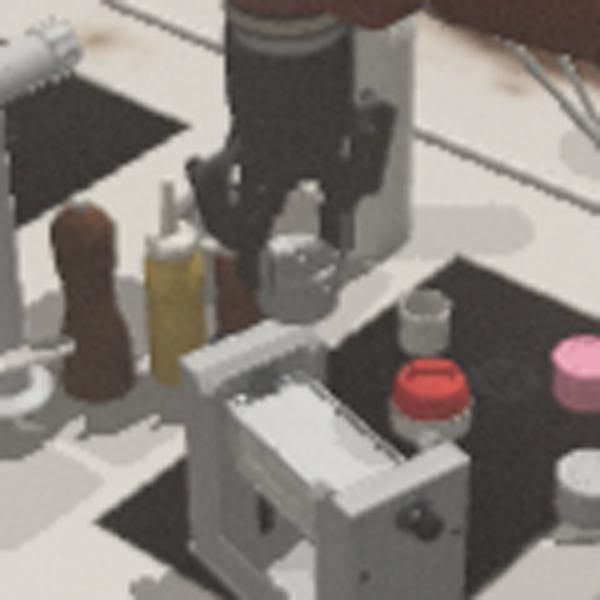

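Request:
step_arm --targets '[-0.0015, -0.0015, 0.03, 0, -0.0015, -0.0015, 0.06, 0, -0.0015, -0.0015, 0.075, 0, -0.0015, -0.0015, 0.085, 0, -0.0015, -0.0015, 0.092, 0, -0.0015, -0.0015, 0.095, 0, -0.0015, -0.0015, 0.095, 0]'

```text
t: 30.42
tool_pos: [0.4843, 0.007, 0.1661]
tool_rot: [1.903, -2.486, 0.008]
contact_force: [-0.3, -0.0, 0.0]
opening: 0.0496
```

Run:
```python
from h import *
toolmove((.4845,.0080),.163,-15)
p=shot("scene");save(p,"p4.png",(190,110,310,230),5)
toolmove((.4845,.0080),.163,-15)
```

```text
pos [0.4843 0.007  0.1661] zaxis [-0.0055 -0.0102 -0.9999] shift [-0.001   0.0001  0.0031] roll -0.0026 alt 3.139 q6 1.7 f [-0.3 -0.   0. ] open 0.0496 t 30.42
pos [0.4847 0.0071 0.1669] zaxis [-0.0043 -0.0104 -0.9999] shift [-0.0009  0.0005  0.0039] roll -0.0023 alt 3.139 q6 1.7 f [ 0.4  0.3 -0.6] open 0.0497 t 30.47
```

View pics/p4.png

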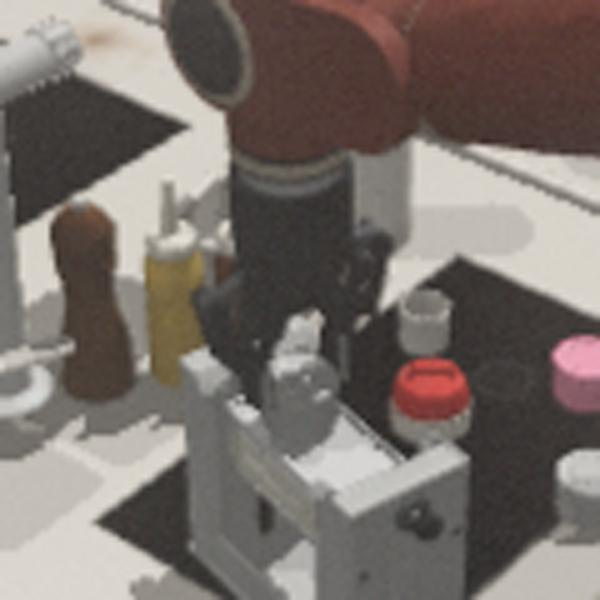

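Request:
step_arm --targets '[-0.001, 0, 0.003, 0, -0.001, 0, 0.004, 0, -0.001, 0, 0.004, 0]'

```text
t: 30.72
tool_pos: [0.4861, 0.0079, 0.1643]
tool_rot: [1.905, -2.489, 0.012]
contact_force: [0.8, 0.1, 2.4]
opening: 0.0498
```

Request:
step_arm --targets '[0, 0, 0.002, 0, 0, 0, 0.002, 0, 0, 0, 0.002, 0]'

```text
t: 30.97
tool_pos: [0.4866, 0.0079, 0.1629]
tool_rot: [1.906, -2.489, 0.014]
contact_force: [0.3, -0.5, 2.0]
opening: 0.0493
```

Request:
step_arm --targets '[0, 0, 0, 0, 0, 0, 0, 0, 0, 0, 0, 0, 0, 0, 0, 0]' --grip 0.066

```text
t: 31.3
tool_pos: [0.4863, 0.008, 0.1625]
tool_rot: [1.906, -2.489, 0.013]
contact_force: [0.1, -0.2, 0.1]
opening: 0.066
```

Request:
step_arm --targets '[0, 0, -0.02, 0, 0, 0, -0.05, 0, 0, 0, -0.1, 0, 0, 0, -0.1, 0, 0, 0, -0.1, 0, 0, 0, -0.1, 0]'

```text
t: 31.8
tool_pos: [0.4865, 0.009, 0.2626]
tool_rot: [1.906, -2.489, 0.014]
contact_force: [-0.9, 0.1, -0.6]
opening: 0.0658
```

Run:
```python
from h import *
toolmove((.374,-.1833),.25,-15)
p=shot("scene");save(p,"p5.png",(190,130,310,250),5)
W=cloud(p);Q=loc(W);m=(abs(Q[...,0]-27)<40)&(abs(Q[...,1])<28)&(W[...,2]>.1755)&(W[...,2]<.195)
print(m.sum(),np.round(np.percentile(Q[m],[1,50,99],axis=0),1).tolist(),np.percentile(W[m][:,2],[5,50,95]))
p=shot("top");W=cloud(p);c=(.3741,-.1836)
m=(np.hypot(W[...,0]-c[0],W[...,1]-c[1])<.045)&(W[...,2]>.027)&(W[...,2]<.045)
P=W[m][:,:2].astype(np.float32);(x,y),r=cv2.minEnclosingCircle(P);print("pot",round(x,4),round(y,4),round(r,4),len(P),P.mean(0))
```

```text
pos [0.4865 0.009  0.2626] zaxis [ 4.000e-04 -1.100e-02 -9.999e-01] shift [0.2149 0.0585 0.0147] roll -0.0021 alt 3.139 q6 1.71 f [-0.9  0.1 -0.6] open 0.0658 t 31.8
142 [[0.1, -22.4], [23.1, 2.1], [50.8, 24.3]] [0.1776388  0.18158062 0.18503361]
pot 0.3747 -0.1838 0.0259 222 [ 0.3739233  -0.18317895]
```

View pics/p5.png

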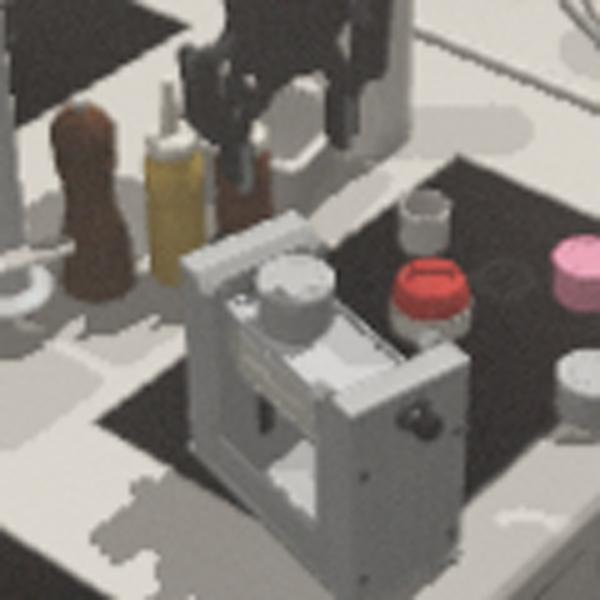

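Request:
step_arm --targets '[0.215, 0.0585, 0.01, 0, 0.215, 0.0585, 0.01, 0, 0.215, 0.0585, 0.01, 0, 0.215, 0.0585, 0.01, 0, 0.215, 0.0585, 0.01, 0, 0.215, 0.0585, 0.01, 0, 0.215, 0.0585, 0.01, 0, 0.215, 0.0585, 0.01, 0, 0.215, 0.0585, 0.01, 0]' --grip 0.076

```text
t: 32.65
tool_pos: [0.3727, -0.1824, 0.2513]
tool_rot: [1.905, -2.486, 0.005]
contact_force: [-0.2, 0.2, -0.4]
opening: 0.0761
```

Run:
```python
from h import *
p=shot("scene")
W=cloud(p)
u,v=map(int,np.round(proj(p,(.374,-.1834,.036))));print(u,v,W[v,u]);save(p,"p6.png",(240,130,340,230),6)
toolmove((.374,-.1834),.014,-15)
```

```text
308 204 [ 0.37330503 -0.18376702  0.03523205]
pos [ 0.373  -0.1822  0.2517] zaxis [-0.0052 -0.009  -0.9999] shift [-0.0015 -0.0019  0.2377] roll -0.0006 alt 3.141 q6 1.21 f [-0.6 -0.5  0.3] open 0.0757 t 32.7
```

View pics/p6.png

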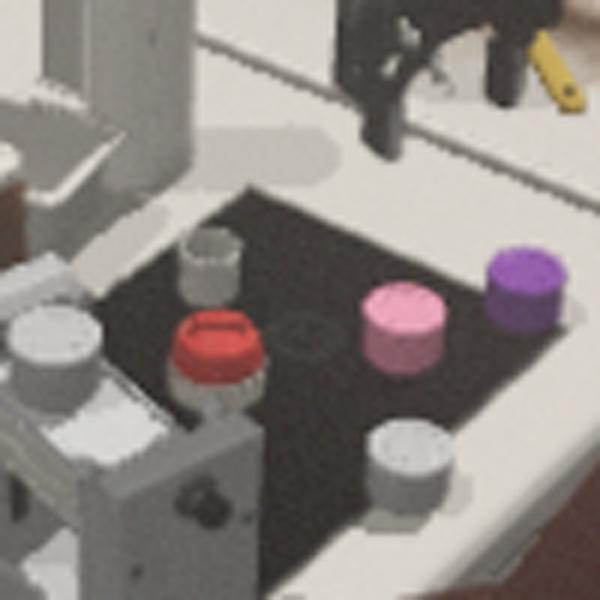

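Request:
step_arm --targets '[-0.0015, -0.002, 0.19, 0, -0.0015, -0.002, 0.19, 0, -0.0015, -0.002, 0.19, 0, -0.0015, -0.002, 0.19, 0, -0.0015, -0.002, 0.19, 0, -0.0015, -0.002, 0.238, 0, -0.0015, -0.002, 0.238, 0, -0.0015, -0.002, 0.238, 0, -0.0015, -0.002, 0.238, 0]'

```text
t: 33.45
tool_pos: [0.3749, -0.1831, 0.0144]
tool_rot: [1.908, -2.484, 0.007]
contact_force: [0.6, 0.1, -0.5]
opening: 0.0762
```

Request:
step_arm --targets '[0, 0, 0, 0, 0, 0, 0, 0, 0, 0, 0, 0, 0, 0, 0, 0, 0, 0, 0, 0]' --grip 0.042 --force 60

```text
t: 33.87
tool_pos: [0.3775, -0.1846, 0.0178]
tool_rot: [1.91, -2.486, 0.016]
contact_force: [-0.8, 0.4, 7.0]
opening: 0.0498
```

Request:
step_arm --targets '[0, 0, -0.05, 0, 0, 0, -0.1, 0, 0, 0, -0.25, 0, 0, 0, -0.25, 0, 0, 0, -0.25, 0, 0, 0, -0.25, 0, 0, 0, -0.25, 0, 0, 0, -0.25, 0, 0, 0, -0.25, 0]' --force 70

```text
t: 34.62
tool_pos: [0.3774, -0.1815, 0.2685]
tool_rot: [1.91, -2.486, 0.019]
contact_force: [-0.1, -0.1, -1.4]
opening: 0.0493
```

Run:
```python
from h import *
toolmove((.4312,.0224),.265,-15)
p=shot("scene");save(p,"p7.png",(190,100,330,250),4)
```

```text
pos [ 0.3774 -0.1815  0.2685] zaxis [ 0.0023 -0.0137 -0.9999] shift [-0.2109  0.0006  0.0008] roll 0.001 alt -3.141 q6 1.21 f [-0.1 -0.1 -1.4] open 0.0493 t 34.62
```

View pics/p7.png

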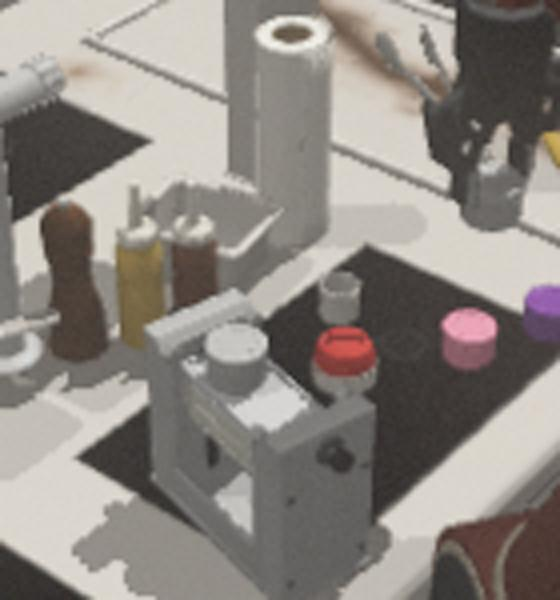

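Request:
step_arm --targets '[-0.211, 0.0015, 0, 0, -0.211, 0.0015, 0, 0, -0.211, 0.0015, 0, 0, -0.211, 0.0015, 0, 0, -0.211, 0.0015, 0, 0, -0.211, 0.0015, 0, 0, -0.211, 0.0015, 0, 0, -0.211, 0.0015, 0, 0, -0.211, 0.0015, 0, 0]'

```text
t: 35.42
tool_pos: [0.4292, 0.0222, 0.263]
tool_rot: [1.906, -2.485, 0.012]
contact_force: [-0.3, -0.8, -0.7]
opening: 0.0494
```

Run:
```python
from h import *
toolmove((.4312,.0224),.2,-15)
for n in("scene","top"):
    p=shot(n);save(p,"p8%s.png"%n,(190,110,310,230),5)
    W=cloud(p);Q=loc(W);m=(abs(Q[...,0]+27)<45)&(abs(Q[...,1])<25)&(W[...,2]>.235)&(W[...,2]<.285)
    a=Q[m];z=W[m][:,2]
    print(n,m.sum(),np.round(np.percentile(a,[1,50,99],axis=0),1).tolist(),np.round(np.percentile(z,[1,5,50,95]),4))
toolmove((.4312,.0224),.2,-15)
```

```text
pos [0.4292 0.0222 0.263 ] zaxis [-0.0027 -0.012  -0.9999] shift [-0.0015 -0.0019  0.063 ] roll -0.0005 alt 3.141 q6 1.72 f [-0.3 -0.8 -0.7] open 0.0494 t 35.42
scene 250 [[-59.8, -21.8], [-46.9, 3.4], [-11.3, 24.1]] [0.2473 0.2504 0.2779 0.2829]Traceback (most recent call last):
  File "<stdin>", line 7, in <module>
    return _quantile_unchecked(
        a, q, axis, out, overwrite_input, method, keepdims, weights)
    return _ureduce(a,
                    func=_quantile_ureduce_func,
    ...<5 lines>...
                    overwrite_input=overwrite_input,
                    method=method)
    r = func(a, **kwargs)
    result = _quantile(arr,
                       quantiles=q,
    ...<2 lines>...
                       out=out,
                       weights=wgt)
    slices_having_nans = np.isnan(arr[-1, ...])
                                  ~~~^^^^^^^^^
IndexError: index -1 is out of bounds for axis 0 with size 0
```

View pics/p8scene.png

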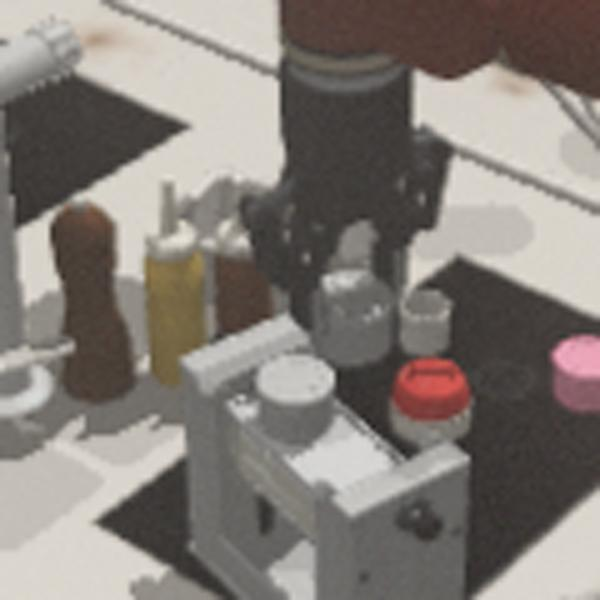

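Request:
step_arm --targets '[-0.001, -0.002, 0.03, 0, -0.001, -0.002, 0.06, 0, -0.001, -0.002, 0.075, 0, -0.001, -0.002, 0.085, 0, -0.001, -0.002, 0.093, 0, -0.001, -0.002, 0.096, 0, -0.001, -0.002, 0.096, 0]'

```text
t: 36.1
tool_pos: [0.4317, 0.0207, 0.1679]
tool_rot: [1.904, -2.488, 0.014]
contact_force: [0.0, -0.6, -0.7]
opening: 0.0494
```

Run:
```python
from h import *
toolmove((.4312,.0224),.163,-15)
p=shot("scene");save(p,"p9.png",(190,110,310,230),5)
toolmove((.4312,.0224),.163,-15)
```

```text
pos [0.4317 0.0207 0.1679] zaxis [-0.0011 -0.012  -0.9999] shift [-0.0016  0.0009  0.0049] roll -0.0026 alt 3.139 q6 1.72 f [ 0.  -0.6 -0.7] open 0.0494 t 36.1
pos [0.4321 0.0208 0.1686] zaxis [-0.     -0.0121 -0.9999] shift [-0.0014  0.0013  0.0056] roll -0.0023 alt 3.139 q6 1.72 f [ 0.1 -0.5  0.1] open 0.0499 t 36.15
```

View pics/p9.png

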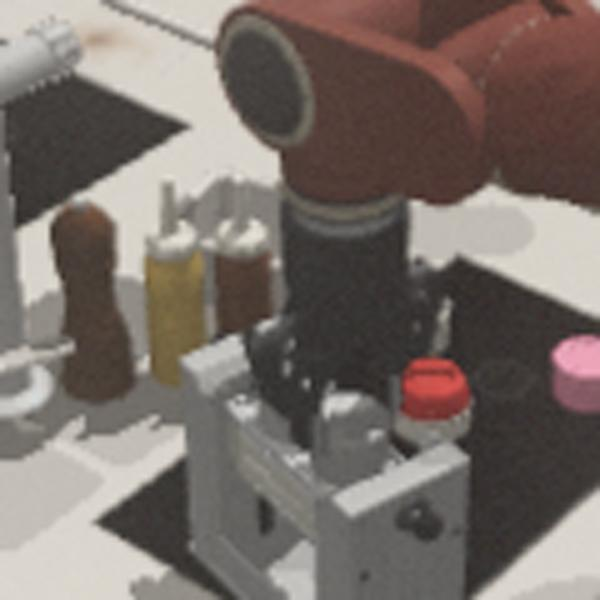

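Request:
step_arm --targets '[-0.0014, 0.0008, 0.003, 0, -0.0014, 0.0008, 0.0045, 0, -0.0014, 0.0008, 0.0045, 0]'

```text
t: 36.4
tool_pos: [0.4319, 0.0224, 0.1646]
tool_rot: [1.906, -2.489, 0.016]
contact_force: [-0.4, -0.9, -1.5]
opening: 0.0494
```

Request:
step_arm --targets '[0, 0, 0.002, 0, 0, 0, 0.002, 0, 0, 0, 0.002, 0]'

```text
t: 36.65
tool_pos: [0.4323, 0.0223, 0.1631]
tool_rot: [1.906, -2.489, 0.017]
contact_force: [-0.1, 1.4, 0.7]
opening: 0.0492
```

Request:
step_arm --targets '[0, 0, 0.0015, 0, 0, 0, 0.0015, 0, 0, 0, 0.0015, 0]'

```text
t: 36.9
tool_pos: [0.4324, 0.0223, 0.1617]
tool_rot: [1.907, -2.49, 0.018]
contact_force: [0.2, 0.6, 0.3]
opening: 0.0498
```

Request:
step_arm --targets '[0, 0, 0, 0, 0, 0, 0, 0, 0, 0, 0, 0, 0, 0, 0, 0]' --grip 0.066

```text
t: 37.23
tool_pos: [0.4324, 0.0223, 0.1616]
tool_rot: [1.907, -2.489, 0.017]
contact_force: [0.2, 0.9, 0.2]
opening: 0.066
```

Request:
step_arm --targets '[0, 0, -0.02, 0, 0, 0, -0.05, 0, 0, 0, -0.1, 0, 0, 0, -0.12, 0, 0, 0, -0.12, 0, 0, 0, -0.12, 0]'

```text
t: 37.73
tool_pos: [0.4332, 0.0237, 0.2841]
tool_rot: [1.909, -2.492, 0.022]
contact_force: [0.5, -0.4, 0.2]
opening: 0.0663
```

Run:
```python
from h import *
p=shot("scene");save(p,"q1.png",(190,130,310,250),5)
W=cloud(p);Q=loc(W);
for s in(1,-1):
    m=(abs(Q[...,0]-28*s)<27)&(abs(Q[...,1])<28)&(W[...,2]>.1755)&(W[...,2]<.195)
    print(m.sum(),np.round(np.percentile(Q[m],[1,50,99],axis=0),1).tolist(),np.percentile(W[m][:,2],[5,50,95]))
fit(p,(.388,.188),.09,.004,.014);fit(p,(.388,.188),.09,.026,.045)
p=shot("top");fit(p,(.388,.188),.09,.004,.014);fit(p,(.388,.188),.09,.026,.045)
toolmove((.388,.189),.25,0)
```

```text
141 [[1.6, -21.1], [24.6, 2.0], [49.7, 25.8]] [0.17767809 0.18167907 0.18469926]
147 [[-52.7, -23.3], [-31.8, 3.8], [-7.5, 25.2]] [0.17766742 0.18180265 0.1850883 ]
center [0.3785 0.1893] yaw -3.0 size [128.7  61.8] 523
center [0.3779 0.1899] yaw -2.0 size [86.5 13.7] 130
center [0.3829 0.2138] yaw -4.0 size [123.2  11.7] 140Traceback (most recent call last):
  File "<stdin>", line 8, in <module>
  File "h.py", line 38, in fit
    P=W[lab==1+np.argmax(st[1:,4])][:,:2]
               ~~~~~~~~~^^^^^^^^^^
    return _wrapfunc(a, 'argmax', axis=axis, out=out, **kwds)
    return bound(*args, **kwds)
ValueError: attempt to get argmax of an empty sequence
```

View pics/q1.png

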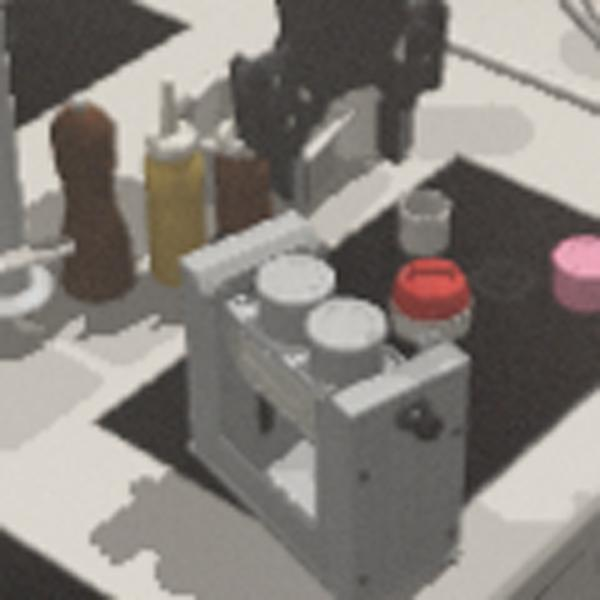

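Run:
```python
from h import *
toolmove((.5,.3),.26,-2)
```

```text
pos [0.4316 0.0239 0.2804] zaxis [ 3.000e-04 -1.210e-02 -9.999e-01] shift [-0.2846  0.006   0.017 ] roll -0.2287 alt 2.913 q6 1.72 f [-0.8  0.  -0. ] open 0.0662 t 37.83
```

Request:
step_arm --targets '[-0.285, 0.006, 0.01, -0.229, -0.285, 0.006, 0.01, -0.229, -0.285, 0.006, 0.01, -0.229, -0.285, 0.006, 0.01, -0.229, -0.285, 0.006, 0.01, -0.229, -0.285, 0.006, 0.01, -0.229, -0.285, 0.006, 0.01, -0.229, -0.285, 0.006, 0.01, -0.229, -0.285, 0.006, 0.01, -0.229, -0.285, 0.006, 0.01, -0.229]' --grip 0.05

```text
t: 38.67
tool_pos: [0.4993, 0.2998, 0.2649]
tool_rot: [2.175, -2.251, 0.013]
contact_force: [-0.1, -0.5, -0.8]
opening: 0.05
```

Run:
```python
from h import *
p=shot("scene");save(p,"q2.png",(200,230,280,310),6)
fit(p,(.383,.188),.09,.004,.014);fit(p,(.383,.188),.09,.026,.045)
p=shot("top");save(p,"q2t.png",(150,150,290,240),5)
for a in((.004,.014),(.026,.045)):
    try: fit(p,(.383,.188),.09,*a)
    except Exception as e: print("none")
toolmove((.38,.189),.1,-2.5)
```

```text
center [0.3793 0.189 ] yaw -1.5 size [128.9  63.5] 528
center [0.3783 0.1896] yaw -2.0 size [85.9 14.3] 127
center [0.3804 0.1887] yaw -2.0 size [126.3  60.6] 638
center [0.3811 0.1883] yaw -2.0 size [85.9 13.4] 138
pos [0.4997 0.2992 0.2662] zaxis [-9.000e-04 -1.300e-02 -9.999e-01] shift [0.1123 0.1157 0.1677] roll 0.0078 alt -3.134 q6 2.02 f [-0.1 -0.3  0.4] open 0.0502 t 38.77
```

View pics/q2t.png

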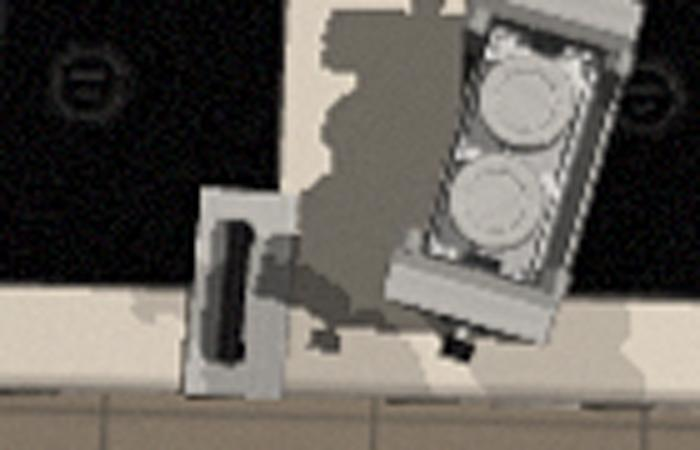

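View pics/q2.png

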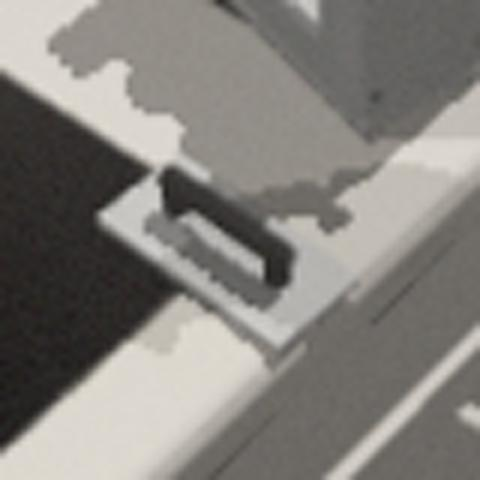

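Request:
step_arm --targets '[0.1125, 0.1158, 0.05, 0.008, 0.1125, 0.1158, 0.05, 0.008, 0.1125, 0.1158, 0.05, 0.008, 0.1125, 0.1158, 0.05, 0.008, 0.1125, 0.1158, 0.05, 0.008, 0.1125, 0.1158, 0.05, 0.008, 0.1125, 0.1158, 0.05, 0.008]' --grip 0.045

```text
t: 39.35
tool_pos: [0.3804, 0.1898, 0.2186]
tool_rot: [2.165, -2.267, 0.016]
contact_force: [0.2, 0.6, 0.6]
opening: 0.0452
```

Run:
```python
from h import *
p=shot("scene");fit(p,(.383,.188),.09,.026,.045)
toolmove((.3799,.1888),.014,-2.)
```

```text
center [0.378  0.1899] yaw -1.5 size [86.3 15.4] 127
pos [0.3812 0.1903 0.2193] zaxis [ 0.0023 -0.0118 -0.9999] shift [-0.0009  0.0018  0.2053] roll -0.0102 alt 3.131 q6 1.91 f [-0.5  0.2 -0.7] open 0.0453 t 39.4
```

Request:
step_arm --targets '[-0.0009, 0.0015, 0.15, -0.008, -0.0009, 0.0015, 0.15, -0.008, -0.0009, 0.0015, 0.15, -0.008, -0.0009, 0.0015, 0.15, -0.008, -0.0009, 0.0015, 0.19, -0.008, -0.0009, 0.0015, 0.2, -0.008, -0.0009, 0.0015, 0.2, -0.008, -0.0009, 0.0015, 0.2, -0.008]'

```text
t: 40.07
tool_pos: [0.3815, 0.1894, 0.0204]
tool_rot: [2.176, -2.258, 0.016]
contact_force: [0.3, -0.9, 0.2]
opening: 0.0448
```

Run:
```python
from h import *
p=shot("scene");save(p,"q3.png",(190,210,290,310),6)
toolmove((.3799,.1888),.014,-2.)
```

```text
pos [0.3825 0.1897 0.0216] zaxis [ 0.0057 -0.0108 -0.9999] shift [0.0009 0.0026 0.0076] roll -0.0021 alt 3.14 q6 1.91 f [ 0.3 -0.4  0.3] open 0.0447 t 40.12
```

View pics/q3.png

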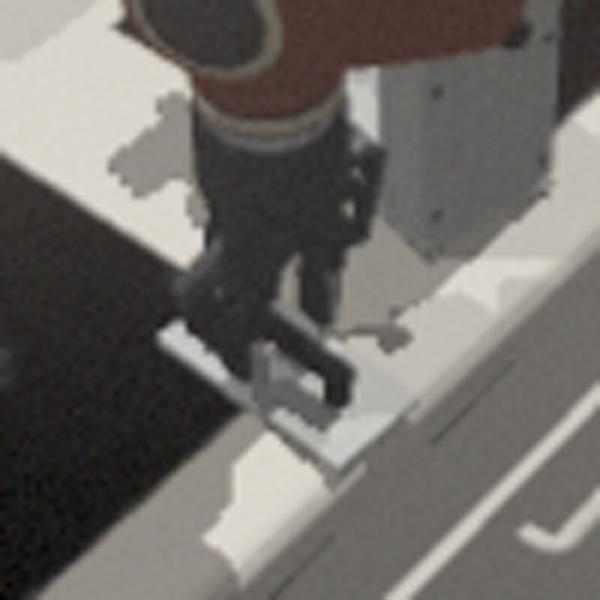

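Request:
step_arm --targets '[0.0009, 0.002, 0.006, 0, 0.0009, 0.002, 0.006, 0, 0.0009, 0.002, 0.006, 0]'

```text
t: 40.37
tool_pos: [0.3816, 0.1892, 0.0171]
tool_rot: [2.179, -2.261, 0.02]
contact_force: [-0.0, 0.6, -0.5]
opening: 0.0451
```

Request:
step_arm --targets '[0, 0, 0, 0, 0, 0, 0, 0, 0, 0, 0, 0, 0, 0, 0, 0, 0, 0, 0, 0, 0, 0, 0, 0]' --grip 0.005 --force 80

```text
t: 40.87
tool_pos: [0.3822, 0.1893, 0.018]
tool_rot: [2.18, -2.262, 0.021]
contact_force: [-1.8, -0.6, 7.0]
opening: 0.0119
```

Request:
step_arm --targets '[0, 0, -0.03, 0, 0, 0, -0.06, 0, 0, 0, -0.25, 0, 0, 0, -0.25, 0, 0, 0, -0.25, 0, 0, 0, -0.25, 0, 0, 0, -0.25, 0, 0, 0, -0.25, 0, 0, 0, -0.25, 0]' --force 100

```text
t: 41.62
tool_pos: [0.3804, 0.192, 0.2692]
tool_rot: [-2.178, 2.26, -0.023]
contact_force: [-0.2, -0.4, -1.8]
opening: 0.0117
```

Run:
```python
from h import *
p=shot("scene");save(p,"q4.png",(180,150,300,270),5)
toolmove((.458,.0153),.268,-15)
```

```text
pos [0.3795 0.1917 0.267 ] zaxis [ 0.0082 -0.0101 -0.9999] shift [ 0.1734 -0.0849  0.0015] roll 0.2249 alt -2.917 q6 1.91 f [-0.9 -0.6 -1.8] open 0.0115 t 41.67
```

View pics/q4.png

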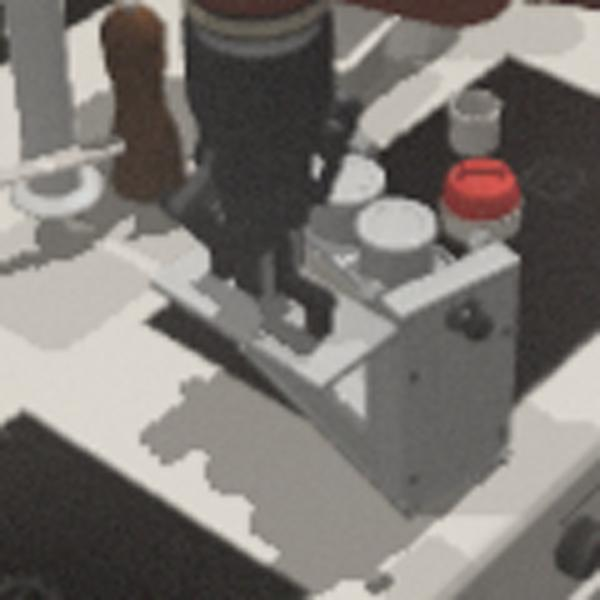

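Request:
step_arm --targets '[0.1735, -0.085, 0, 0.225, 0.1735, -0.085, 0, 0.225, 0.1735, -0.085, 0, 0.225, 0.1735, -0.085, 0, 0.225, 0.1735, -0.085, 0, 0.225, 0.1735, -0.085, 0, 0.225, 0.1735, -0.085, 0, 0.225, 0.1735, -0.085, 0, 0.225]'

```text
t: 42.33
tool_pos: [0.457, 0.0156, 0.267]
tool_rot: [1.911, -2.491, 0.015]
contact_force: [0.1, -0.4, -0.8]
opening: 0.0116
```

```bash
cat >> h.py <<'E'
def chkc(z0,z1):
    for n in("top","scene"):
        p=shot(n);W=cloud(p);Q=loc(W)
        m=(abs(Q[...,0])<75)&(abs(Q[...,1])<40)&(W[...,2]>z0)&(W[...,2]<z1)
        a=Q[m];z=W[m][:,2]*1000;k=a[:,0]<-40
        print(n,m.sum(),"near x",np.round(np.sort(a[:,0])[[0,2,5,10]],1),"far",np.round(np.sort(a[:,0])[[-10,-5,-2]],1),"y",np.round(np.percentile(a[k][:,1],[1,3,50,97,99]),1),"z",np.round(np.percentile(z[k],[2,50,98]),1))
        c=p
E
python3 - <<'E'
from h import *
toolmove((.458,.0153),.268,-15)
chkc(.24,.275)
p=shot("scene");save(p,"q5.png",(180,110,300,230),5)
toolmove((.458,.0153),.268,-15)
E
```

```text
pos [0.457  0.0156 0.267 ] zaxis [ 0.004  -0.0091 -1.    ] shift [-0.     -0.0011 -0.001 ] roll -0.0002 alt 3.141 q6 1.71 f [ 0.1 -0.4 -0.8] open 0.0116 t 42.33
top 407 near x [-67.5 -67.3 -67.1 -66.5] far [-14.7  48.7  58.7] y [-29.6 -28.6  -0.7  29.6  30.8] z [253.1 256.4 259.4]
scene 433 near x [-72.7 -70.5 -70.3 -68.7] far [56.3 59.7 62. ] y [-30.1 -28.7   3.1  32.3  32.8] z [251.3 257.9 270.9]
pos [0.4575 0.0163 0.2686] zaxis [ 0.0071 -0.0098 -0.9999] shift [ 0.0008 -0.0008  0.0007] roll 0.0017 alt -3.14 q6 1.71 f [ 0.4  0.4 -1.7] open 0.0119 t 42.48
```

View pics/q5.png

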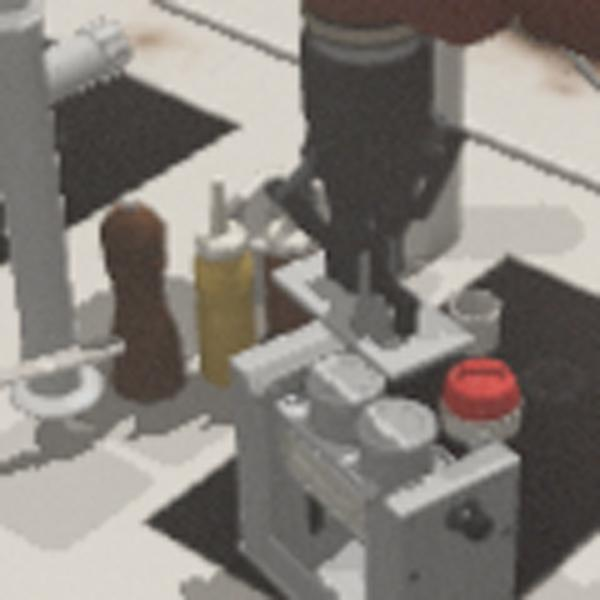

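Request:
step_arm --targets '[0.0005, -0.0025, 0.03, 0.001, 0.0005, -0.0025, 0.057, 0.001, 0.0005, -0.0025, 0.057, 0.001, 0.0005, -0.0025, 0.057, 0.001, 0.0005, -0.0025, 0.057, 0.001]'

```text
t: 42.9
tool_pos: [0.4606, 0.015, 0.2131]
tool_rot: [-1.914, 2.49, -0.021]
contact_force: [0.2, -0.1, -0.9]
opening: 0.0113
```

Run:
```python
from h import *
chkc(.187,.215)
p=shot("scene");save(p,"q6.png",(200,130,300,230),6)
p=shot("top");save(p,"q6t.png",(220,130,290,230),6)
toolmove((.4585,.0151),.145,-15)
```

```text
top 354 near x [-63.8 -63.5 -63.2 -62.8] far [-14.3  49.3  57.3] y [-29.4 -28.3   0.8  29.7  31.2] z [198.6 202.2 205.1]
scene 410 near x [-66.3 -66.2 -65.6 -63.9] far [61.3 62.8 65.7] y [-28.9 -27.7   1.8  30.9  31. ] z [197.6 203.8 208.4]
pos [0.4611 0.0146 0.2137] zaxis [ 0.0103 -0.0101 -0.9999] shift [-0.0003  0.0035  0.0687] roll 0.001 alt -3.141 q6 1.71 f [-0.3 -0.6 -2.8] open 0.0119 t 43.1
```

View pics/q6.png

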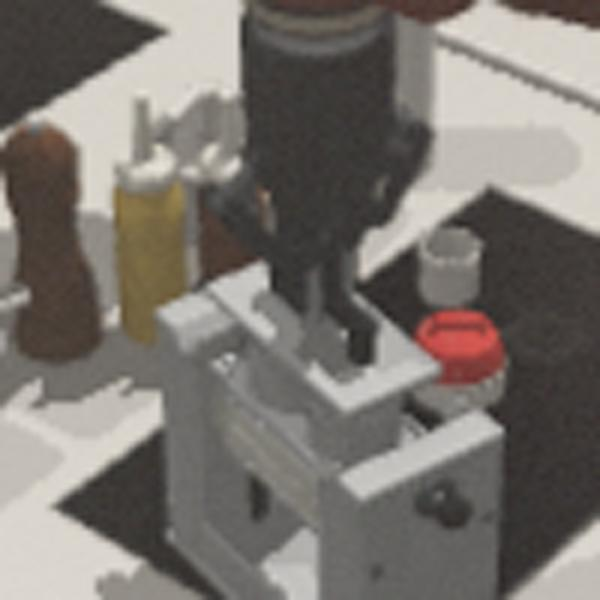

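View pics/q6t.png

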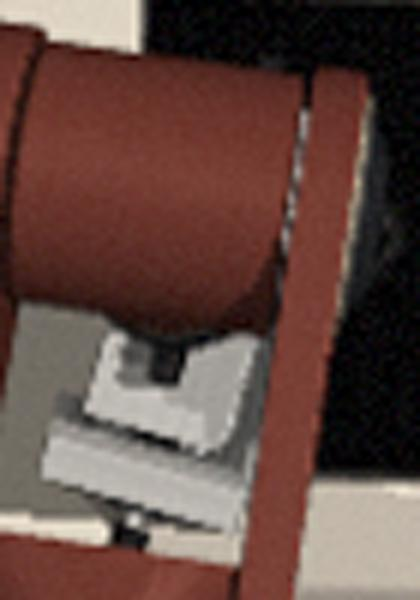

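Request:
step_arm --targets '[-0.0003, 0.0015, 0.01, 0, -0.0003, 0.0015, 0.015, 0, -0.0003, 0.0015, 0.017, 0, -0.0003, 0.0015, 0.017, 0]' --force 120

```text
t: 43.43
tool_pos: [0.4594, 0.0151, 0.1957]
tool_rot: [-1.913, 2.491, -0.021]
contact_force: [-0.5, -0.2, -0.8]
opening: 0.0107
```

Run:
```python
from h import *
chkc(.179,.2)
toolmove((.459,.0150),.158,-15)
p=shot("scene");save(p,"q7.png",(200,130,300,230),6)
```

```text
top 335 near x [-65.1 -65.  -64.6 -64. ] far [-16.9  49.5  56.7] y [-29.6 -28.3   0.3  29.4  31. ] z [181.4 184.8 188.1]
scene 410 near x [-70.8 -68.4 -67.6 -66.2] far [59.8 62.4 72.5] y [-29.4 -28.7   3.4  30.1  31.9] z [180.2 186.5 195.8]
pos [0.4598 0.015  0.1965] zaxis [ 0.0099 -0.0101 -0.9999] shift [-0.      0.0012  0.0385] roll 0.0009 alt -3.141 q6 1.71 f [-0.8 -0.7 -0.5] open 0.0108 t 43.53
```

View pics/q7.png

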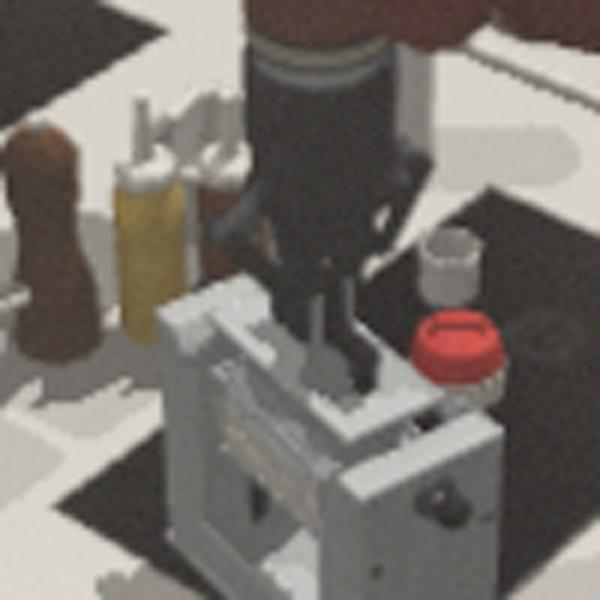

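Request:
step_arm --targets '[0, 0.0003, 0.003, 0, 0, 0.0003, 0.005, 0, 0, 0.0003, 0.005, 0]'

```text
t: 43.83
tool_pos: [0.4595, 0.0151, 0.1913]
tool_rot: [-1.913, 2.49, -0.022]
contact_force: [0.1, 0.3, -0.5]
opening: 0.0111
```

Run:
```python
from h import *
p=shot("scene");save(p,"q8.png",(200,130,300,230),6)
W=cloud(p);Q=loc(W);
for x in(-60,-50,50,58):
  for y in (-22,22):
    m=(abs(Q[...,0]-x)<8)&(abs(Q[...,1]-y)<7)&(W[...,2]>.15)&(W[...,2]<.2);print(x,y,m.sum(),np.round(np.median(W[m][:,2]),4))
toolmove((.459,.0150),.158,-15)
```

```text
-60 -22 17 0.1819
-60 22 19 0.1813
-50 -22 14 0.1808
-50 22 19 0.1813
50 -22 0 nan
50 22 15 0.1814
58 -22 0 nan
58 22 14 0.1813
pos [0.4596 0.0151 0.1915] zaxis [ 0.0099 -0.0102 -0.9999] shift [-0.      0.001   0.0335] roll 0.0007 alt -3.141 q6 1.71 f [-0.7 -0.3  0.5] open 0.0109 t 43.88
  return _methods._mean(a, axis=axis, dtype=dtype,
  ret = ret.dtype.type(ret / rcount)
```

View pics/q8.png

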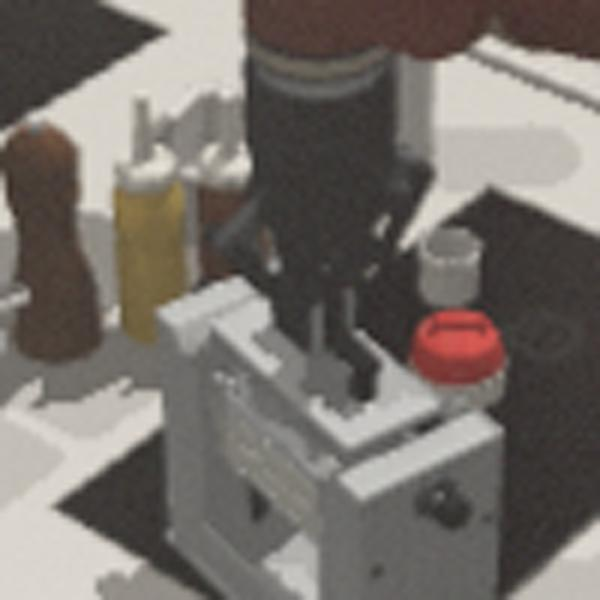

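Request:
step_arm --targets '[0, 0.0006, 0.004, 0, 0, 0.0006, 0.008, 0, 0, 0.0006, 0.012, 0, 0, 0.0006, 0.016, 0, 0, 0.0006, 0.02, 0, 0, 0.0006, 0.024, 0, 0, 0.0006, 0.028, 0, 0, 0.0006, 0.032, 0, 0, 0.0006, 0.036, 0, 0, 0.0006, 0.036, 0, 0, 0.0006, 0.036, 0]'

```text
t: 44.8
tool_pos: [0.459, 0.0149, 0.1551]
tool_rot: [-1.913, 2.491, -0.021]
contact_force: [-0.2, -1.2, 3.9]
opening: 0.0107
```

Run:
```python
from h import *
p=shot("scene");save(p,"q9.png",(200,130,300,230),6)
W=cloud(p);Q=loc(W);
for x in(-50,-40,40,50):
  for y in (-22,22):
    m=(abs(Q[...,0]-x)<8)&(abs(Q[...,1]-y)<7)&(W[...,2]>.12)&(W[...,2]<.2);print(x,y,m.sum(),np.round(np.median(W[m][:,2]),4) if m.sum() else 0)
toolmove((.459,.0150),.158,-15)
p=shot("top");save(p,"q9t.png",(220,130,290,230),6)
```

```text
-50 -22 3 0.1487
-50 22 0 0
-40 -22 13 0.146
-40 22 2 0.1445
40 -22 0 0
40 22 13 0.1457
50 -22 0 0
50 22 13 0.1451
pos [0.459  0.0149 0.1551] zaxis [ 0.0088 -0.01   -0.9999] shift [-0.0001  0.     -0.0029] roll 0.0009 alt -3.141 q6 1.71 f [-0.3  0.7  4.3] open 0.011 t 44.85
```

View pics/q9.png

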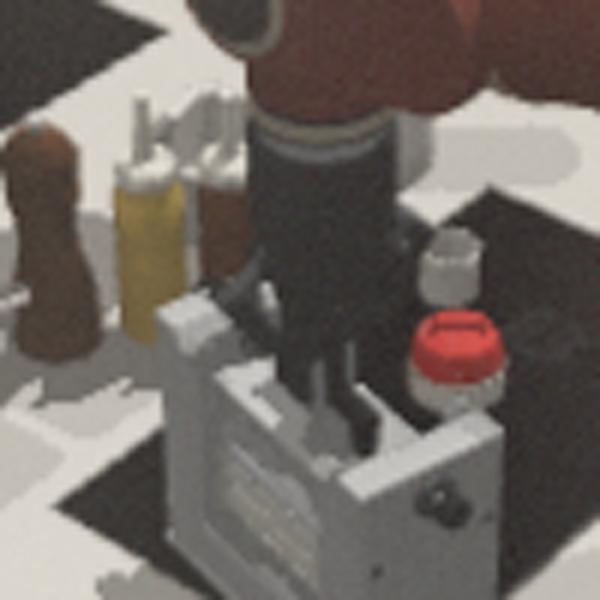

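View pics/q9t.png

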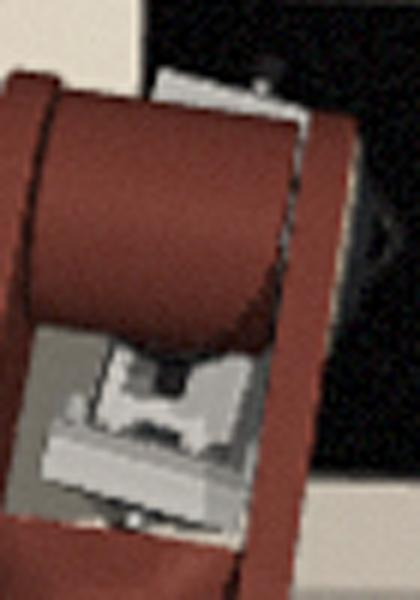

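Request:
step_arm --targets '[0, 0, 0.003, 0, 0, 0, 0.003, 0, 0, 0, 0.003, 0]'

```text
t: 45.15
tool_pos: [0.4588, 0.0149, 0.1518]
tool_rot: [-1.913, 2.492, -0.02]
contact_force: [0.8, -0.8, 3.0]
opening: 0.0109
```

Request:
step_arm --targets '[0, 0, -0.004, 0, 0, 0, -0.006, 0, 0, 0, -0.006, 0]'

```text
t: 45.4
tool_pos: [0.4591, 0.0149, 0.1587]
tool_rot: [-1.913, 2.491, -0.021]
contact_force: [-0.5, 0.0, 3.3]
opening: 0.0111
```

Request:
step_arm --targets '[0, 0, 0, 0, 0, 0, 0, 0, 0, 0, 0, 0, 0, 0, 0, 0]' --grip 0.04

```text
t: 45.73
tool_pos: [0.4587, 0.015, 0.158]
tool_rot: [-1.913, 2.491, -0.02]
contact_force: [-0.2, 0.0, 0.2]
opening: 0.0402
```

Request:
step_arm --targets '[0, 0, -0.03, 0, 0, 0, -0.06, 0, 0, 0, -0.1, 0, 0, 0, -0.14, 0, 0, 0, -0.14, 0, 0, 0, -0.14, 0]'

```text
t: 46.23
tool_pos: [0.4589, 0.0163, 0.3013]
tool_rot: [-1.91, 2.488, -0.027]
contact_force: [0.1, -0.7, 0.0]
opening: 0.0403
```

Run:
```python
from h import *
p=shot("scene");save(p,"r1.png",(200,130,300,250),5)
W=cloud(p);Q=loc(W);
for x in(-50,-40,40,50):
  for y in (-22,22):
    m=(abs(Q[...,0]-x)<8)&(abs(Q[...,1]-y)<7)&(W[...,2]>.12)&(W[...,2]<.2);print(x,y,m.sum(),np.round(np.median(W[m][:,2]),4) if m.sum() else 0)
toolmove((.459,.25),.28,-15)
```

```text
-50 -22 8 0.1498
-50 22 4 0.1515
-40 -22 13 0.1494
-40 22 7 0.1516
40 -22 1 0.15
40 22 15 0.1494
50 -22 1 0.15
50 22 15 0.1507
pos [0.4578 0.0164 0.2986] zaxis [ 0.0095 -0.01   -0.9999] shift [-0.2261  0.0594  0.0162] roll 0.0007 alt -3.141 q6 1.71 f [ 0.1 -0.7 -1.5] open 0.0399 t 46.28
```

View pics/r1.png

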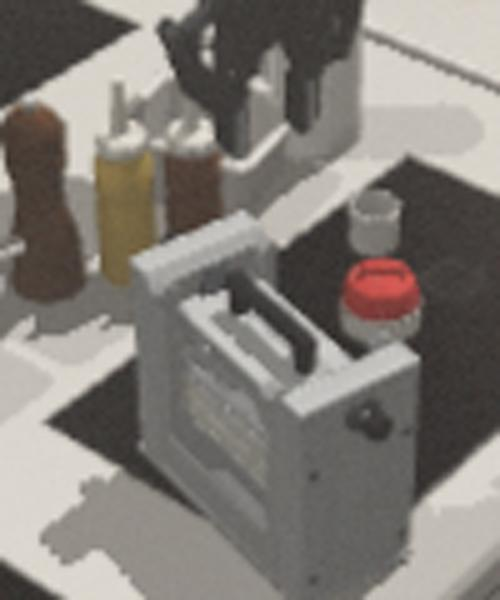

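Cover held at 150 mm, level. Moving clear for a last check from both cameras.

Request:
step_arm --targets '[-0.226, 0.059, 0, 0, -0.226, 0.059, 0, 0, -0.226, 0.059, 0, 0, -0.226, 0.059, 0, 0, -0.226, 0.059, 0, 0, -0.226, 0.059, 0, 0, -0.226, 0.059, 0, 0, -0.226, 0.059, 0, 0, -0.226, 0.059, 0, 0]'

```text
t: 47.03
tool_pos: [0.4585, 0.2494, 0.2942]
tool_rot: [1.912, -2.49, 0.021]
contact_force: [-0.4, -0.4, 0.2]
opening: 0.0399
```

Run:
```python
from h import *
for n in("top","scene"):
    p=shot(n);save(p,"r2%s.png"%n,(210,130,310,250),5)
    W=cloud(p);Q=loc(W)
    m=(abs(Q[...,0])<66)&(abs(Q[...,1])<40)&(W[...,2]>.142)&(W[...,2]<.157);a=Q[m]
    print(n,np.round(np.percentile(a,[1,99],axis=0),1).tolist())
    for x in(-50,50):
      for y in(-22,22):
        k=(abs(Q[...,0]-x)<8)&(abs(Q[...,1]-y)<7)&(W[...,2]>.12)&(W[...,2]<.2);print(x,y,k.sum(),np.round(np.median(W[k][:,2]),4) if k.sum() else 0)
    rect(p,(.515,-.18),.045,.02,.07,"timer")
```

```text
top [[-63.8, -30.0], [63.3, 31.4]]
-50 -22 29 0.1494
-50 22 31 0.1492
50 -22 30 0.1489
50 22 28 0.1491
timer c 0.5233 -0.1899 size 57 56 longaxis deg -61.8 n 286 z pct [0.028 0.037 0.043 0.046 0.052]
scene [[-49.0, -36.8], [64.4, 38.2]]
-50 -22 7 0.1508
-50 22 5 0.1514
50 -22 4 0.1512
50 22 16 0.1496
timer c 0.5187 -0.1868 size 57 54 longaxis deg -21.3 n 176 z pct [0.022 0.031 0.04  0.046 0.052]
```

View pics/r2top.png

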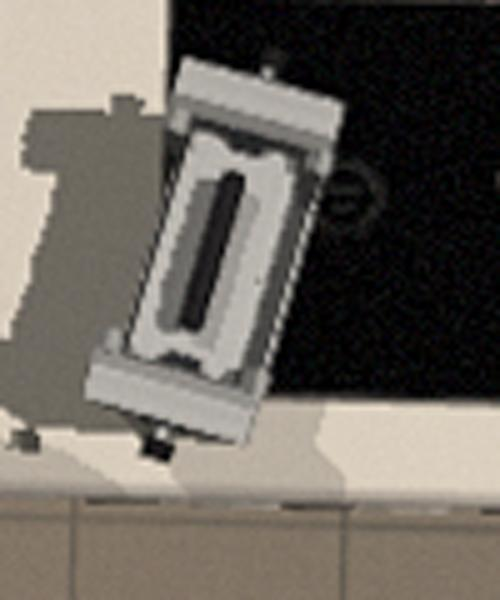

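View pics/r2scene.png

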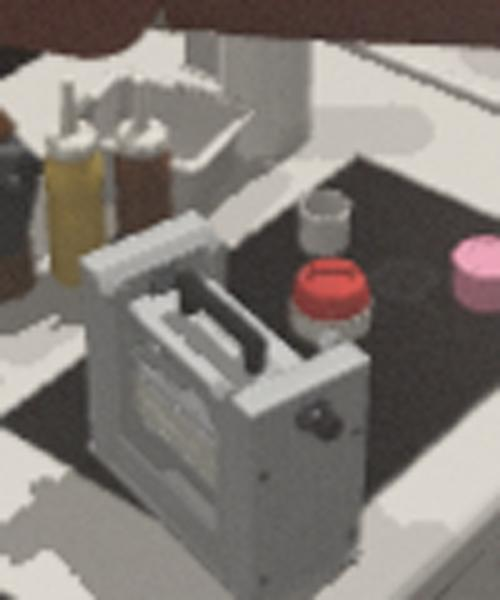

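The two views agree: the cover is centred and level, its top is at about 149–150 mm at all corners, and both catches are out over its ends. The timer has not moved.

```bash
python3 -c "
from station import ticket
print(ticket.finish_job())"
```

```text
the job is handed in; nothing more can be done
None
```

The dispenser is loaded and the job is handed in, at about 47 s of the 210 s allowed; no verdict was reported. Two dishes were out. I pressed both under the catches, then the divider tray, stood the two steel pots in the tray, and pressed the cover down until both catches held it.

**Last checks (both cameras, arm clear):**
- **Cover:** level, top at about 149–151 mm at all four corners. The top view has it centred within about 1 mm, with both catches out over its ends.
- **Pots:** both stood upright in the tray, with lids at about 182 mm, before the cover went on. They are hidden under it now, so I could not check them again.
- **Timer:** in place; its measured position differs by about 2 mm between pictures, which is within camera noise.

**What went wrong or disagreed:**
- **Divider:** my first grasp closed too high and missed. The second, lower grasp held.
- **Cover position:** it was found about 1 cm from where I first measured it, so I measured it again before picking it up.
- **Camera offset:** the side camera read about 2 mm differently from the top camera along the dispenser, which I allowed for when placing things.

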